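# Set out a sealing kit on the kit board

## Robot

A 6-joint arm with a two-finger parallel gripper is mounted at the origin on the work surface. World frame = base frame: x ahead of the robot, y to its left, z up, the work surface at z = 0. Lengths are in m, angles in rad, forces in N, time in s.
With the tool pointing down it reaches from about 0.25 to 0.725 m from the base axis. Payload 4 kg.
Tool frame: the origin (TCP) lies between the finger pads; the fingertips stand 8 mm ahead of it and the grasp point (between the pads) lies 11 mm behind it; z points along the fingers, y is the direction in which the jaws open and shut (so a half turn about z gives the same grasp; the last joint's range is limited). The gripper opens to 85 mm and grips with 20 to 120 N. Pads are 22 mm wide; open, the fingers measure 114 mm over their backs; the gripper's body (76 mm by 85 mm) begins 54 mm behind the grasp point. The pads swing forward as they close: fully open they stand 13 mm farther back than shut.
Start: joints at [0, 0.241, 0.005, 1.335, 0, 1.571], TCP at [0.5, -0, 0.203] pointing down, gripper open.
Joint ranges: [-2.72, 2.72], [-1.05, 1.87], [-1.09, 1.28], [-1.99, 2.15], [-1.42, 1.44], [-3.14, 3.14]. Speed limits (rad/s): [2.79, 2.79, 3.14, 3.14, 3.14, 3.14].

## Interface

Orientations are given as a unit quaternion [x, y, z, w].
In Python, from workcell import * gives the robot as it stands.
- The arm moves only by the tool send_rows, never from a script. Its argument "increments" is a list that holds one entry, the list of rows, each a list of 6 numbers: the shift along the tool's x, y, z in units of 50 mm (1.0 is 50 mm), then the turn, a rotation vector about the tool's x, y, z in units of 10 degrees (1.0 is 10 degrees). In form: [[[x, y, z, ax, ay, az], ...]]. A call has 1 to 8 rows; each row shifts and turns the commanded pose from where the row before left it, along the tool's axes as they then stand; what a row does not reach is not made up. A row lasts 1/8 s, in which the tool goes at most 62.5 mm and 10.7 degrees, less where a joint would pass 70% of its speed; a pose out of reach is approached as far as the arm can. A call with a number of a shift or a turn outside -1 to 1 is refused whole. A call with a gripper value outside its range is refused whole. "grip" is the closure, from 0 (fully open) to 1 (shut), set as the call begins (left out, the last holds). The fingers move at their own pace and stop on an object; the grip force is fixed at half the most. Time passes only in rows, so rows that do not move let the fingers close. It gives the time, the measured TCP pose, the force and the opening at its end, in the units of the state.
- get_obs(): the state, without advancing time (a new reading comes with each control period).
- camera(name): name is "scene" or "side" or "wrist"; returns a dict with "color" (420x560x3 uint8, red, green, blue), "z_map" (420x560 float32, m along the optical axis (not along the pixel's ray), 0 where there is no reading), "intrinsics" (3x3 intrinsics, pixels), "pose" (4x4, takes a point from camera to world coordinates); the wrist camera has in their place "mount" (4x4, takes a point from camera to tool coordinates, whose origin is the TCP and whose axes are the flange's). Camera axes: x right, y down, z forward; pixel columns grow to the right and rows downward; lengths in m; the calibration is good to about 2 mm. The wrist camera is an equidistant fisheye: a pixel r from the principal point sees the ray r / f radians off the axis. A picture is of the moment at which its call begins: read the wrist's pose just before it.
- job_done(): hands the job in, once; it reports no verdict.
The state is a dict: "clock": time; "joint_pos": joint angles; "joint_vel": joint speeds; "tau": joint torques, N m; "eef_pos": TCP position; "tool_rot": TCP orientation; "ft_force": force on the tool from outside, world axes, zero at the start; "ft_torque": the same for the moment, N m; "grip_width": finger opening in m.
Only numpy, scipy, OpenCV 4.12 (cv2) and the standard library are available. Lean on these libraries where they do the work, as an engineer would, in place of code of your own. Each camera call takes 0.05 s, during which the arm holds its last target.

## Task

Set out the sealing kit on the plywood board: stand the green cartridge in the middle of the yellow pad and the white cartridge in the middle of the blue pad, stand the orange tub on the bare board midway between the two pads, and lay the black roll of tape flat and centred on top of the tub. Leave the grey bottle, the steel bracket and the stack of spacers where they are.

Things in the scene. Friction and masses are not known exactly. Their poses are not given: they have to be found in the camera images.
- cartridge_green: Green cartridge of sealant with a short black threaded stub on top and a black band low down, standing upright. Body 46 mm diameter, 125 mm tall; the stub is 14 mm diameter and rises 14 mm more (139 mm in all). About 0.18 kg. Origin: centre of its underside; z up.
- cartridge_white: White cartridge of sealant with a short black threaded stub on top and a black band low down, standing upright. Body 46 mm diameter, 125 mm tall; the stub is 14 mm diameter and rises 14 mm more (139 mm in all). About 0.18 kg. Origin: centre of its underside; z up.
- tub: Orange cylindrical tub with a pale paper band and a flat orange top, standing upright: 60 mm diameter, 72 mm tall, about 0.16 kg. Origin: centre of its underside; z up.
- tape: Black roll of tape lying flat, a rigid ring: outer diameter 56 mm, hole 30 mm, 24 mm tall, about 0.05 kg. Origin: centre of its underside; z up.
- pad_yellow: Yellow round plastic pad, 84 mm diameter, 3 mm thick, fixed on the plywood board near one end of it (either end), its centre 120 mm from the board's centre. Origin: centre of the pad's underside (12 mm above the bench); its top is 3 mm higher. z up.
- pad_blue: Blue round plastic pad, 84 mm diameter, 3 mm thick, fixed on the plywood board near one end of it (either end), its centre 120 mm from the board's centre. Origin: centre of the pad's underside (12 mm above the bench); its top is 3 mm higher. z up.
- board: Plywood kit board fixed to the bench: 120 mm (its x) by 360 mm (its y) by 12 mm thick. Origin: centre of its underside, at bench height. The pads lie on its y axis, 120 mm to either side of the centre, so the spot midway between them is right above this origin; the board's top is 12 mm above it.
- bottle: Closed grey bottle with a paper label and red cap, standing loose on the bench: 56 mm diameter, 130 mm tall. Bystander: leave it. Origin: centre of its underside.
- bracket: Steel angle bracket standing loose on the bench: foot 70 mm (x) by 45 mm (y) by 4 mm, with an upright leg 64 mm high at its +x end. Bystander: leave it. Origin: middle of the foot's underside.
- spacers: Stack of four flat black and grey plastic spacers, joined in one pack, lying loose: 100 mm (x) by 30 mm (y), 24 mm high. Bystander: leave it. Origin: centre of its underside.
Things that resemble listed ones, but are neither listed nor needed, are in the scene too. Of the things like the tub, leave any that is pink or turquoise; of the rest the larger one is meant.

How it is judged:
At the end, for the whole second after the job is handed in: Green cartridge upright on the yellow pad, white on the blue, each within 15 mm of the pad centre; tub upright on the board within 15 mm of the midpoint between the pads; tape flat on the tub, within 12 mm of its centre; all released and at rest (horizontal distance between cartridge_green and pad_yellow below 0.015 m and z of cartridge_green in the frame of pad_yellow between -0.001 and 0.007 m and angle between each of cartridge_green, cartridge_white, tub, tape's own z axis and vertical below 0.1 rad and linear speed of each of cartridge_green, cartridge_white, tub, tape below 0.02 m/s and angular speed of each of cartridge_green, cartridge_white, tub, tape below 0.2 rad/s and horizontal distance between cartridge_white and pad_blue below 0.015 m and z of cartridge_white in the frame of pad_blue between -0.001 and 0.007 m and horizontal distance between tub and board below 0.015 m and z of tub in the frame of board between 0.008 and 0.016 m and horizontal distance between tape and tub below 0.012 m and z of tape in the frame of tub between 0.068 and 0.076 m); the robot touches nothing.
It fails at once if disturbed: the bottle moved by more than 25 mm or tipped over (distance of bottle from where it was at the start of the episode above 0.025 m or angle between bottle's own z axis and vertical above 0.5 rad).
It fails at once if disturbed: the bracket moved by more than 25 mm or tipped over (distance of bracket from where it was at the start of the episode above 0.025 m or angle between bracket's own z axis and vertical above 0.5 rad).
It fails at once if disturbed: the spacers moved by more than 25 mm or tipped over (distance of spacers from where it was at the start of the episode above 0.025 m or angle between spacers's own z axis and vertical above 0.5 rad).
It also fails if it takes over 99 s, if anything falls off the work surface, if the arm or the gripper's body presses on something with over 40 N, if the wrist force passes 120 N, or if a joint passes its speed limit or range.

## Working session

There is one attempt and no reset: what is moved stays moved. The work goes in short steps, Python scripts to look and compute and a tool call to move; the robot and the scene stay as the last step left them, time stands still between calls to the robot, and variables do not carry over. Pictures are saved under pics/ and viewed, and the job is handed in when it is done.

Besides the shell and the picture viewer there is one more tool, called by a JSON object that holds its "fn" and its "kwargs", one argument or row to a line. send_rows: Moves the arm, as the interface text tells. Its arguments: {"type":"object","properties":{"increments":{"type":"array"},"grip":{"type":"number"}},"required":["increments"]}

```bash
ls; mkdir -p pics; python3 - <<'E'
from workcell import *
import cv2,numpy as np
o=get_obs();print(o['clock'],o['eef_pos'],o['tool_rot'],o['grip_width'])
for n in ['scene','side','wrist']:
    c=camera(n);cv2.imwrite(f'pics/{n}0.png',c['color'][:,:,::-1]);np.savez(f'{n}0.npz',**c)
    print(n,c['intrinsics'].tolist(),np.round(c.get('pose',c.get('mount')),3).tolist())
E
```

```text
pics
0.0 [ 4.99323875e-01 -4.73047047e-06  2.02028701e-01] [ 0.70711152  0.7071013  -0.00073374 -0.00071825] 0.08546324872802818
scene [[518.7530185482966, 0.0, 275.88023493494006], [0.0, 518.7530185482966, 208.86168149180935], [0.0, 0.0, 1.0]] [[-0.699, 0.405, -0.59, 1.245], [0.715, 0.401, -0.572, 0.702], [0.005, -0.822, -0.57, 0.757], [0.0, 0.0, 0.0, 1.0]]
side [[396.97955042669753, 0.0, 274.7648758153775], [0.0, 396.97955042669753, 210.8722466707473], [0.0, 0.0, 1.0]] [[0.717, -0.427, 0.551, -0.062], [-0.697, -0.459, 0.551, -0.579], [0.018, -0.779, -0.627, 0.697], [0.0, 0.0, 0.0, 1.0]]
wrist [[325.19226210127806, 0.0, 278.6237497355732], [0.0, 325.19226210127806, 203.98250112772496], [0.0, 0.0, 1.0]] [[-0.001, -0.947, -0.32, 0.082], [1.0, -0.001, 0.0, -0.001], [-0.001, -0.32, 0.947, -0.171], [0.0, 0.0, 0.0, 1.0]]
```

View pics/scene0.png

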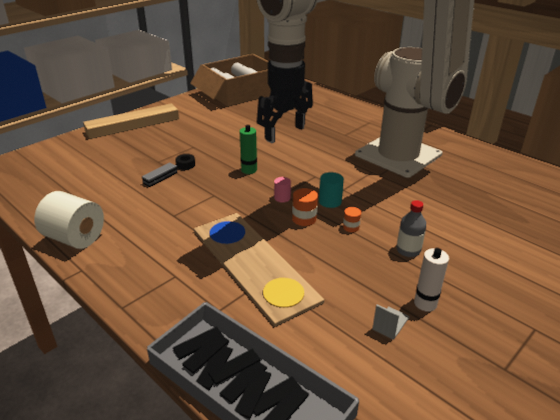

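View pics/side0.png

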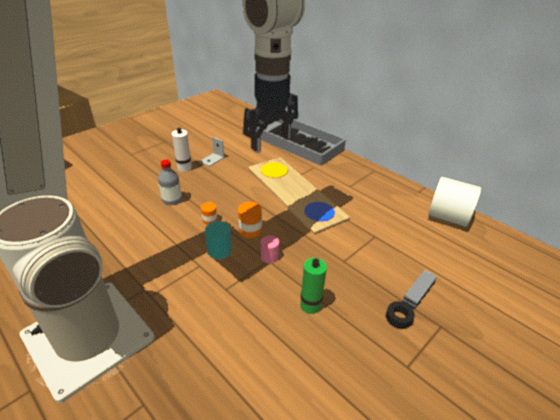

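View pics/wrist0.png

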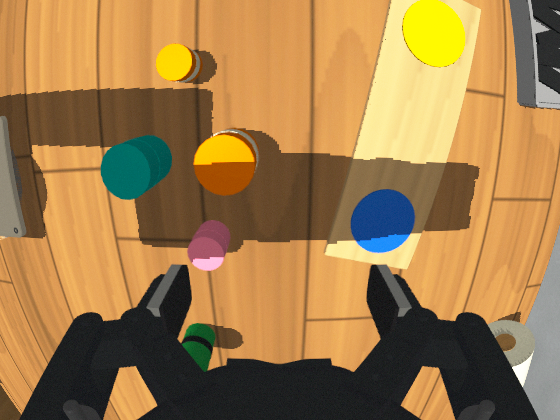

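The views show the green cartridge at scene (248,150) and the white one at (430,280). The large orange tub is at (304,208), with pink, turquoise and small orange lookalikes around it. The tape is at (185,162), touching or close to the spacers. The blue pad is at (228,232) and the yellow at (284,292). Next I'll measure.

```bash
cat > h.py <<'E'
import numpy as np,cv2
from scipy.spatial.transform import Rotation as R
from scipy.optimize import least_squares
def cloud(c,mask):
    v,u=np.nonzero(mask&(c['z_map']>0)); z=c['z_map'][v,u]; K=c['intrinsics']
    p=np.c_[(u-K[0,2])/K[0,0]*z,(v-K[1,2])/K[1,1]*z,z]
    return p@c['pose'][:3,:3].T+c['pose'][:3,3]
def ray(c,u,v,h):
    K=c['intrinsics'];d=c['pose'][:3,:3]@np.array([(u-K[0,2])/K[0,0],(v-K[1,2])/K[1,1],1]);o=c['pose'][:3,3]
    return o+d*(h-o[2])/d[2]
def hsv(c): return cv2.cvtColor(np.ascontiguousarray(c['color']),cv2.COLOR_RGB2HSV)
RNG=dict(green=((50,120,40),(75,255,255)),blue=((108,150,60),(125,255,255)),yellow=((24,200,120),(32,255,255)),orange=((3,215,120),(16,255,255)))
def blobs(c,col,amin=40):
    m=cv2.inRange(hsv(c),*RNG[col]); n,l,s,ce=cv2.connectedComponentsWithStats(m)
    return [(ce[i],s[i],l==i) for i in range(1,n) if s[i,4]>=amin]
def circ(p,r):
    f=least_squares(lambda q:np.hypot(p[:,0]-q[0],p[:,1]-q[1])-r,p[:,:2].mean(0),loss='soft_l1',f_scale=.002)
    return f.x,np.abs(f.fun).mean()
E
python3 - <<'E'
from h import *
for n in ['scene','side']:
    c=dict(np.load(n+'0.npz'))
    for col in RNG:
        for ce,s,m in blobs(c,col):
            p=cloud(c,m)
            if len(p)<10: continue
            print(n,col,ce.round(),s.tolist(),'mean',p.mean(0).round(3),'zmin/max',np.percentile(p[:,2],[2,98]).round(3),'ext',np.ptp(p,axis=0).round(3))
E
```

```text
scene green [248. 144.] [240, 128, 16, 33, 471] mean [ 0.388 -0.237  0.091] zmin/max [0.045 0.129] ext [0.046 0.047 0.09 ]
scene green [249. 168.] [242, 163, 15, 11, 125] mean [ 0.389 -0.236  0.016] zmin/max [0.002 0.029] ext [0.044 0.033 0.03 ]
scene blue [22. 95.] [0, 62, 46, 59, 1466] mean [ 0.49  -1.559 -0.12 ] zmin/max [-0.199 -0.014] ext [0.205 0.08  0.206]
scene blue [227. 232.] [210, 222, 35, 21, 583] mean [ 0.628 -0.056  0.017] zmin/max [0.014 0.02 ] ext [0.08  0.083 0.009]
side green [313. 280.] [302, 258, 25, 44, 812] mean [ 0.368 -0.261  0.097] zmin/max [0.044 0.128] ext [0.045 0.044 0.099]
side green [310. 308.] [301, 301, 20, 12, 141] mean [ 0.364 -0.264  0.017] zmin/max [0.004 0.028] ext [0.033 0.031 0.026]
side blue [327. 215.] [315, 208, 19, 13, 113] mean [ 0.628 -0.088  0.016] zmin/max [0.013 0.019] ext [0.068 0.028 0.006]
side yellow [274. 170.] [261, 163, 26, 15, 297] mean [0.678 0.169 0.016] zmin/max [0.014 0.019] ext [0.082 0.079 0.009]
side orange [209. 211.] [201, 203, 15, 13, 70] mean [0.385 0.112 0.043] zmin/max [0.033 0.05 ] ext [0.038 0.027 0.02 ]
side orange [251. 214.] [238, 202, 23, 22, 317] mean [0.438 0.006 0.067] zmin/max [0.05  0.075] ext [0.058 0.053 0.029]
side orange [250. 234.] [240, 230, 21, 8, 82] mean [0.429 0.001 0.01 ] zmin/max [0.002 0.018] ext [0.042 0.037 0.02 ]
```

```bash
cat >> h.py <<'E'
def full(c):return cloud(c,np.ones(c['z_map'].shape,bool))
def clouds(names):
    return [full(dict(np.load(n))) for n in names]
def side_fit(P,xy,r,zlo,zhi,box=.05):
    out=[]
    for p in P+[np.vstack(P)]:
        q=p[(abs(p[:,0]-xy[0])<box)&(abs(p[:,1]-xy[1])<box)&(p[:,2]>zlo)&(p[:,2]<zhi)]
        if len(q)<20: out.append(None);continue
        x,e=circ(q,r); out.append((x.round(4).tolist(),round(e,4),len(q)))
    return out
E
python3 - <<'E'
from h import *
P=clouds(['scene0.npz','side0.npz'])
sc=dict(np.load('scene0.npz'));sd=dict(np.load('side0.npz'))
def at(c,u,v):
    K=c['intrinsics'];z=float(c['z_map'][v,u]);return (c['pose']@np.array([(u-K[0,2])/K[0,0]*z,(v-K[1,2])/K[1,1]*z,z,1]))[:3].round(3)
for nm,u,v in [('white',430,275),('tub',303,200),('small',352,218),('teal',331,190),('pink',282,190),('tape',178,161),('spacer',160,174),('bottle',412,235),('bracket',390,322),('yel',284,292),('tape2',192,157)]: print(nm,at(sc,u,v))
print('green',side_fit(P,(.377,-.249),.023,.02,.118))
print('white',side_fit(P,at(sc,430,275)[:2]-[.015,.015],.023,.02,.118))
print('tub',side_fit(P,(.438,.006),.03,.015,.066))
# edge of stub rays: green/white stub tops, triangulation
for nm,(z1,z2),xy in [('green',(.10,.15),(.377,-.249)),]:
    for p in P:
        q=p[(np.hypot(p[:,0]-xy[0],p[:,1]-xy[1])<.04)];print(nm,'ztop',np.percentile(q[:,2],99))
# pads
for col in ['yellow','blue']:
    for n,c in (('scene',sc),('side',sd)):
        RNG['yellow']=((22,150,90),(34,255,255));RNG['blue']=((105,120,30),(128,255,255))
        for ce,s,m in blobs(c,col,80):
            if ce[0]<100: continue
            cnt=max(cv2.findContours(m.astype(np.uint8),0,1)[0],key=cv2.contourArea)
            e=cv2.fitEllipse(cnt);print(col,n,ce.round(1),e[0],e[1],ray(c,*e[0],.015).round(4),s[4])
E
```

```text
white [0.512 0.399 0.095]
tub [0.466 0.035 0.073]
small [0.405 0.138 0.042]
teal [0.361 0.037 0.054]
pink [ 0.429 -0.068  0.038]
tape [ 0.513 -0.397  0.026]
spacer [ 0.589 -0.379  0.022]
bottle [0.389 0.288 0.063]
bracket [0.617 0.388 0.04 ]
yel [0.68  0.178 0.017]
tape2 [ 0.471 -0.387  0.026]
green [([0.3773, -0.251], np.float64(0.0017), 510), ([0.3792, -0.2521], np.float64(0.0006), 702), ([0.3786, -0.2517], np.float64(0.0012), 1212)]
white [([0.4896, 0.3918], np.float64(0.0009), 933), ([0.4909, 0.3907], np.float64(0.0013), 418), ([0.4899, 0.3914], np.float64(0.0011), 1351)]
tub [([0.4447, 0.0216], np.float64(0.0013), 422), ([0.4463, 0.0205], np.float64(0.0009), 359), ([0.4455, 0.0211], np.float64(0.0012), 781)]
green ztop 0.13929671755750278
green ztop 0.13967740942367027
yellow scene [283.3 291.8] (283.26153564453125, 291.7503662109375) (27.490337371826172, 39.625186920166016) [0.6789 0.1751 0.015 ] 903
yellow side [273.6 169.6] (273.6211853027344, 169.6015167236328) (14.896248817443848, 26.182161331176758) [0.679  0.1711 0.015 ] 336
blue scene [227.1 232. ] (227.0816192626953, 232.020751953125) (20.44856834411621, 34.581478118896484) [ 0.6267 -0.0576  0.015 ] 595
blue side [319.3 211.4] (319.3097839355469, 211.39523315429688) (16.9085750579834, 28.101900100708008) [ 0.6252 -0.0649  0.015 ] 406
```

```bash
python3 - <<'E'
from h import *
P=clouds(['scene0.npz','side0.npz'])
sc=dict(np.load('scene0.npz'));sd=dict(np.load('side0.npz'))
A=np.vstack(P)
for p in P:
    q=p[(p[:,0]>.43)&(p[:,0]<.68)&(p[:,1]>-.47)&(p[:,1]<-.3)&(p[:,2]>.014)&(p[:,2]<.04)]
    t=q[q[:,0]<.522];s=q[q[:,0]>=.53]
    print(len(t),len(s),t.min(0).round(3),t.max(0).round(3),s.min(0).round(3),s.max(0).round(3),np.percentile(t[:,2],[50,95]),np.percentile(s[:,2],[50,95]))
    r=cv2.minAreaRect((s[:,:2]*1000).astype(np.float32));print(r)
for c,n,(x0,x1,y0,y1) in ((sc,'scene',(130,215,140,195)),(sd,'side',(375,450,260,335))):
    cv2.imwrite(f'pics/tape_{n}.png',cv2.resize(c['color'][y0:y1,x0:x1,::-1],None,fx=8,fy=8,interpolation=0))
E
```

```text
200 327 [ 0.461 -0.429  0.014] [ 0.517 -0.368  0.028] [ 0.532 -0.412  0.014] [ 0.635 -0.371  0.031] [0.02397418 0.02749381] [0.02474653 0.02808995]
((583.5410766601562, -391.8006286621094), (102.09269714355469, 37.69053268432617), 3.943524122238159)
457 537 [ 0.461 -0.43   0.014] [ 0.518 -0.376  0.027] [ 0.531 -0.414  0.014] [ 0.634 -0.375  0.028] [0.0238137  0.02602265] [0.02435402 0.0263358 ]
((583.140380859375, -395.0353088378906), (103.69625854492188, 30.708030700683594), 5.085460662841797)
```

View pics/tape_scene.png

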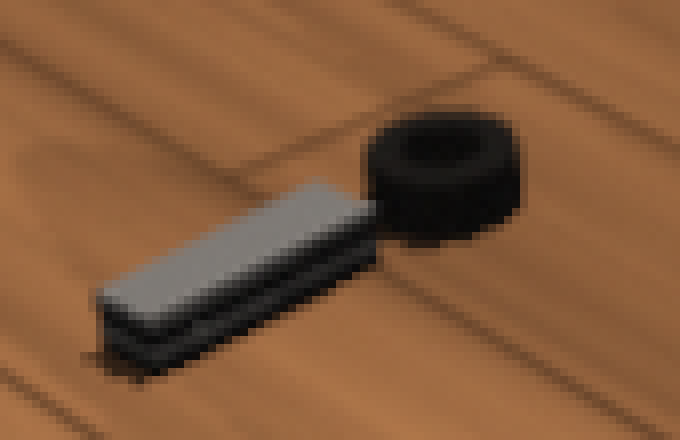

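View pics/tape_side.png

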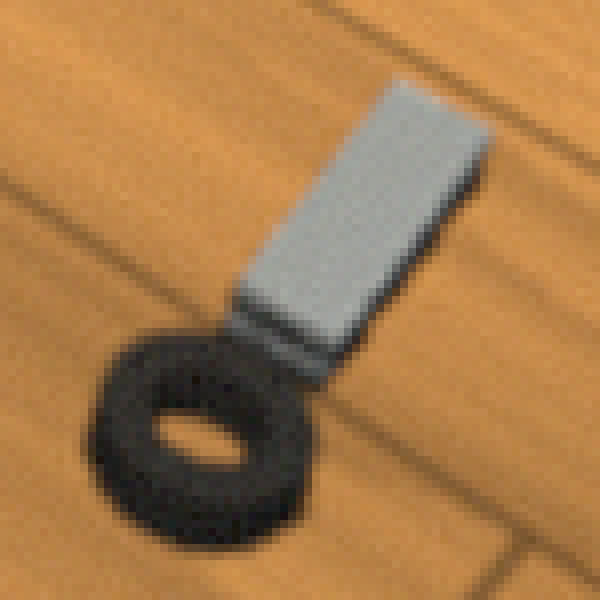

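```bash
python3 - <<'E'
from h import *
P=clouds(['scene0.npz','side0.npz'])
A=np.vstack(P)
q=A[(A[:,0]>.3)&(A[:,0]<.55)&(A[:,1]>-.13)&(A[:,1]<.17)&(A[:,2]>.012)&(A[:,2]<.12)]
t=np.array([.4455,.021])
for nm,lo,hi in [('teal',(.30,-.02),(.41,.07)),('pink',(.38,-.12),(.47,-.035)),('small',(.35,.08),(.43,.16)),('tub',(.41,-.015),(.48,.057))]:
    s=q[(q[:,0]>lo[0])&(q[:,0]<hi[0])&(q[:,1]>lo[1])&(q[:,1]<hi[1])]
    zt=np.percentile(s[:,2],97);u=s[s[:,2]<zt-.01]
    f=least_squares(lambda k:np.hypot(u[:,0]-k[0],u[:,1]-k[1])-k[2],[*s[:,:2].mean(0),.02],loss='soft_l1',f_scale=.002).x
    d=f[:2]-t;print(nm,'top',zt.round(3),'c r',f.round(4),'dist',np.hypot(*d).round(3),'ang',np.degrees(np.arctan2(d[1],d[0])).round())
E
```

```text
teal top 0.075 c r [0.3395 0.0169 0.0301] dist 0.106 ang -178.0
pink top 0.055 c r [ 0.415  -0.0842  0.0215] dist 0.11 ang -106.0
small top 0.051 c r [0.3918 0.1257 0.0198] dist 0.118 ang 117.0
tub top 0.075 c r [0.4455 0.021  0.0299] dist 0.0 ang 95.0
```

{"fn": "send_rows", "kwargs": {
  "increments": [
    [[0,0,0,0,0,-1],[0,0,0,0,0,-1],[0,0,0,0,0,-1],[0,0,0,0,0,-1],[0,0,0,0,0,-1],[0,0,0,0,0,-1],[0,0,0,0,0,-1],[0,0,0,0,0,-1]]
  ],
  "grip": 0
}}

```text
clock: 1.15
eef_pos: [0.4997, -0.0, 0.2025]
tool_rot: [0.084, 0.996, -0.0, -0.0]
ft_force: [-0.7, 0.6, -0.5]
grip_width: 0.0853
```

{"fn": "send_rows", "kwargs": {
  "increments": [
    [[0,0,0,0,0,-1],[0.5,0.2,0,0,0,0],[0.58,0.22,0,0,0,0],[0,0,0,0,0,0]]
  ]
}}

```text
clock: 1.65
eef_pos: [0.4441, 0.0214, 0.2028]
tool_rot: [-0.001, 1.0, 0.0, -0.001]
ft_force: [0.5, 0.4, 0.4]
grip_width: 0.0853
```

```bash
cat > look.py <<'E'
import sys
from workcell import *
from h import *
def obs():
    o=get_obs();r=R.from_quat(o['tool_rot']).as_matrix()
    print('t',round(o['clock'],2),'p',np.round(o['eef_pos'],4),'x',r[:,0].round(3),'y',r[:,1].round(3),'w',round(o['grip_width'],4),'F',np.round(o['ft_force'],1),'q6',o['joint_pos'][5].round(2))
def shot(names,tag):
    for n in names:
        c=camera(n);cv2.imwrite(f'pics/{n}_{tag}.png',c['color'][:,:,::-1]);np.savez(f'{n}_{tag}.npz',**c)
if __name__=='__main__':
    obs()
    if len(sys.argv)>2: shot(sys.argv[2].split(','),sys.argv[1])
E
python3 look.py above wrist
```

```text
t 1.65 p [0.4441 0.0214 0.2028] x [-1.    -0.001  0.001] y [-0.001  1.     0.   ] w 0.0853 F [0.5 0.4 0.4] q6 0.05
```

View pics/wrist_above.png

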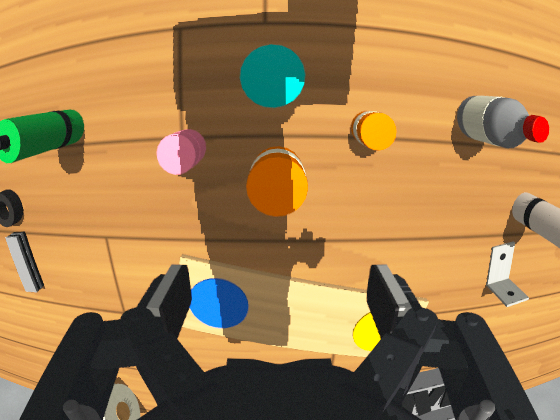

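The wrist view puts the tub's top at (277,185), which casts to within 1–2 mm of the TCP and agrees with the two-camera fit. Descending to grasp it.

{"fn": "send_rows", "kwargs": {
  "increments": [
    [[0,0,0.8,0,0,0],[0,0,0.9,0,0,0],[0,0,0.9,0,0,0],[0,0,0.6,0,0,0],[0,0,0.18,0,0,0],[0,0,0,0,0,0]]
  ]
}}

```text
clock: 2.45
eef_pos: [0.4464, 0.0209, 0.0338]
tool_rot: [0.0, 1.0, -0.0, -0.0]
ft_force: [-0.6, -0.6, 0.1]
grip_width: 0.0854
```

{"fn": "send_rows", "kwargs": {
  "increments": [
    [[0,0,0,0,0,0],[0,0,0,0,0,0],[0,0,0,0,0,0],[0,0,0,0,0,0],[0,0,0,0,0,0],[0,0,0,0,0,0]]
  ],
  "grip": 1
}}

```text
clock: 3.2
eef_pos: [0.448, 0.0208, 0.0361]
tool_rot: [0.0, 1.0, -0.0, 0.002]
ft_force: [-1.7, -1.6, 6.8]
grip_width: 0.0563
```

{"fn": "send_rows", "kwargs": {
  "increments": [
    [[0,0,-0.3,0,0,0],[0,0,-0.8,0,0,0],[0,0,0,0,0,0]]
  ]
}}

```text
clock: 3.58
eef_pos: [0.4492, 0.0212, 0.0924]
tool_rot: [-0.0, 1.0, 0.0, 0.004]
ft_force: [0.9, 0.8, -2.6]
grip_width: 0.0564
```

```bash
python3 look.py g1 wrist,scene,side; python3 - <<'E'
from h import *
P=clouds(['scene_g1.npz','side_g1.npz'])
print(side_fit(P,(.447,.021),.03,.07,.105,.045)); 
import cv2
a=cv2.imread('pics/side_g1.png')[140:260,190:310];b=cv2.imread('pics/scene_g1.png')[130:250,240:360]
cv2.imwrite('pics/g1.png',cv2.resize(np.hstack([a,b]),None,fx=3,fy=3))
E
```

```text
t 3.58 p [0.4492 0.0212 0.0924] x [-1.    -0.    -0.008] y [-0.  1.  0.] w 0.0564 F [ 0.9  0.8 -2.6] q6 0.05
[([0.4451, 0.0227], np.float64(0.0013), 300), ([0.4451, 0.0212], np.float64(0.0009), 267), ([0.4451, 0.0219], np.float64(0.0012), 567)]
```

View pics/g1.png

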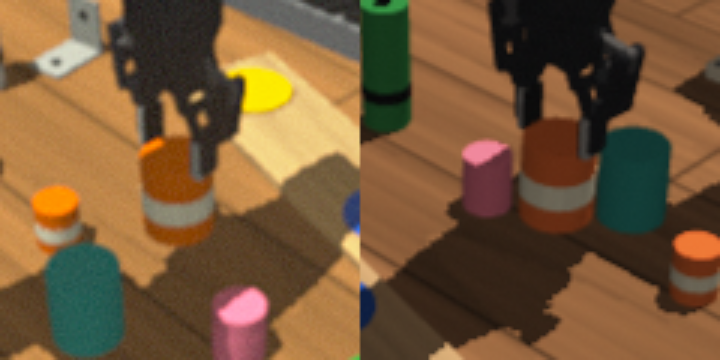

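View pics/wrist_g1.png

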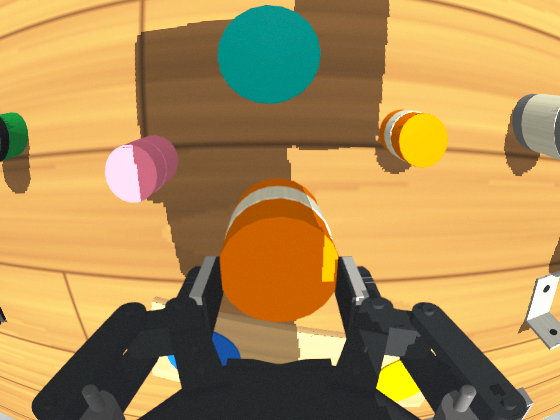

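```bash
python3 - <<'E'
from h import *
for n in ('scene','side'):
    for t in ('0','_g1'):
        c=dict(np.load(f'{n}{t}.npz'));H=hsv(c);m=cv2.inRange(H,(2,170,60),(18,255,255))>0
        p=cloud(c,m);q=p[(np.hypot(p[:,0]-.446,p[:,1]-.021)<.045)&(p[:,2]>.003)]
        print(n,t,len(q),np.percentile(q[:,2],[1,5,95,99]).round(3), end=' ')
        for a,b in ((0.0,.02),(.02,.05),(.05,.08),(.08,.1),(.1,.12),(.12,.14)):
            s=q[(q[:,2]>a)&(q[:,2]<b)]; print(len(s),end=' ')
        print()
E
```

```text
scene 0 616 [0.004 0.007 0.075 0.076] 126 33 457 0 0 0 
scene _g1 571 [0.057 0.061 0.13  0.139] 0 0 151 1 154 260 
side 0 566 [0.003 0.006 0.074 0.075] 107 26 433 0 0 0 
side _g1 499 [0.056 0.059 0.128 0.129] 0 0 127 3 137 232
```

The tub is held and lifted, its underside about 37 mm below the TCP. Next I'll refine the pad centres using the wrist views.

```bash
cat >> h.py <<'E'
def wray(c,T,R_,uv,h):
    K=c['intrinsics'];d=(np.array(uv,float).reshape(-1,2)-[K[0,2],K[1,2]])/K[0,0];th=np.hypot(*d.T);k=np.where(th>1e-9,np.sin(th)/np.maximum(th,1e-9),1)
    v=np.c_[d*k[:,None],np.cos(th)]; M=c['mount'];v=v@M[:3,:3].T@R_.T;o=R_@M[:3,3]+T
    return o+v*((h-o[2])/v[:,2])[:,None]
E
python3 - <<'E'
from h import *
RNG['yellow']=((22,150,90),(34,255,255));RNG['blue']=((100,150,60),(125,255,255))
q=[(0.70711152,0.7071013,-0.00073374,-0.00071825)]
c=dict(np.load('wrist0.npz'));T=np.array([.49932,0,.20203]);Rm=R.from_quat(q[0]).as_matrix()
for col in ('yellow','blue'):
    for ce,s,m in blobs(c,col,500):
        cnt=max(cv2.findContours(m.astype(np.uint8),0,1)[0],key=cv2.contourArea)[:,0]
        p=wray(c,T,Rm,cnt,.015); (x,y),r=cv2.minEnclosingCircle((p[:,:2]*1000).astype(np.float32)); print(col,ce.round(),x,y,r,circ(p,.042))
for n in ('scene','side'):
  c=dict(np.load(n+'0.npz'))
  for col in ('yellow','blue'):
    for ce,s,m in blobs(c,col,80):
        if ce[0]<100: continue
        cnt=max(cv2.findContours(m.astype(np.uint8),0,1)[0],key=cv2.contourArea)[:,0]
        p=np.array([ray(c,u,v,.015) for u,v in cnt]);print(n,col,s[4],circ(p,.041))
E
```

```text
yellow [433.  33.] 679.6973266601562 171.6108856201172 42.76432418823242 (array([0.67973412, 0.171453  ]), np.float64(0.00047396413861156006))
yellow [173.  62.] 381.38531494140625 128.2503204345703 21.385723114013672 (array([0.38435642, 0.16347434]), np.float64(0.012213981139511084))
yellow [222. 151.] 435.68646240234375 13.719108581542969 33.162349700927734 (array([0.43423105, 0.05384243]), np.float64(0.010007205612747887))
blue [382. 221.] 626.8648681640625 -61.97273254394531 41.928382873535156 (array([ 0.62685536, -0.06182156]), np.float64(0.001016490257259845))
scene yellow 903 (array([0.67801   , 0.17421498]), np.float64(0.0009408358540711598))
scene blue 583 (array([ 0.62619649, -0.05860245]), np.float64(0.0013147876688374615))
side yellow 336 (array([0.67966276, 0.17173091]), np.float64(0.0015826963064669674))
side blue 115 (array([ 0.62827508, -0.05654769]), np.float64(0.005680545820589788))
```

{"fn": "send_rows", "kwargs": {
  "increments": [
    [[-0.7,0.1,0,0,0,0],[-0.9,0.15,0,0,0,0],[-0.9,0.15,0,0,0,0],[-0.9,0.15,0,0,0,0],[-0.5,0.1,0,0,0,0],[-0.26,0.03,0,0,0,0],[0,0,0,0,0,0],[0,0,0,0,0,0]]
  ]
}}

```text
clock: 4.72
eef_pos: [0.6525, 0.0548, 0.0876]
tool_rot: [0.0, 1.0, -0.0, -0.002]
ft_force: [0.0, -0.1, -2.0]
grip_width: 0.0563
```

```bash
python3 look.py g2 wrist,scene,side; python3 - <<'E'
from h import *
P=clouds(['scene_g2.npz','side_g2.npz'])
print(side_fit(P,(.653,.056),.03,.07,.105,.045)); 
for n in ('scene','side'):
        c=dict(np.load(f'{n}_g2.npz'));H=hsv(c);m=cv2.inRange(H,(2,170,60),(18,255,255))>0
        p=cloud(c,m);q=p[(np.hypot(p[:,0]-.653,p[:,1]-.056)<.045)&(p[:,2]>.03)];print(np.percentile(q[:,2],[1,5,95,99]).round(3))
E
```

```text
t 4.72 p [0.6525 0.0548 0.0876] x [-1.     0.     0.003] y [ 0.  1. -0.] w 0.0563 F [ 0.  -0.1 -2. ] q6 0.08
[([0.65, 0.0562], np.float64(0.001), 366), ([0.6515, 0.055], np.float64(0.0012), 227), ([0.6506, 0.0557], np.float64(0.0011), 593)]
[0.055 0.057 0.127 0.128]
[0.056 0.059 0.127 0.127]
```

{"fn": "send_rows", "kwargs": {
  "increments": [
    [[-0.05,0,0.3,0,0,0],[0,0,0.3,0,0,0],[0,0,0.12,0,0,0],[0,0,0,0,0,0],[0,0,0,0,0,0]]
  ]
}}

```text
clock: 5.5
eef_pos: [0.6568, 0.055, 0.0532]
tool_rot: [-0.0, 1.0, 0.0, 0.0]
ft_force: [0.3, -0.4, -2.0]
grip_width: 0.0558
```

{"fn": "send_rows", "kwargs": {
  "increments": [
    [[0.04,0,0.05,0,0,0],[0,0,0,0,0,0],[0,0,0,0,0,0]]
  ]
}}

```text
clock: 5.88
eef_pos: [0.6546, 0.055, 0.0506]
tool_rot: [-0.0, 1.0, 0.0, 0.0]
ft_force: [0.1, -0.3, -1.4]
grip_width: 0.056
```

{"fn": "send_rows", "kwargs": {
  "increments": [
    [[0,0,0.04,0,0,0],[0,0,0,0,0,0],[0,0,0,0,0,0]]
  ]
}}

```text
clock: 6.25
eef_pos: [0.6546, 0.055, 0.0485]
tool_rot: [0.0, 1.0, 0.0, 0.0]
ft_force: [0.7, 1.8, -1.0]
grip_width: 0.0562
```

{"fn": "send_rows", "kwargs": {
  "increments": [
    [[0,0,0.03,0,0,0],[0,0,0,0,0,0],[0,0,0,0,0,0]]
  ]
}}

```text
clock: 6.62
eef_pos: [0.6552, 0.0549, 0.0483]
tool_rot: [0.0, 1.0, 0.0, 0.001]
ft_force: [-1.6, -0.1, 6.2]
grip_width: 0.0562
```

```bash
python3 look.py g3 wrist,scene,side; python3 - <<'E'
from h import *
P=clouds(['scene_g3.npz','side_g3.npz'])
print(side_fit(P,(.653,.056),.03,.025,.06,.045)); 
for n in ('scene','side'):
        c=dict(np.load(f'{n}_g3.npz'));H=hsv(c);m=cv2.inRange(H,(2,170,60),(18,255,255))>0
        p=cloud(c,m);q=p[(np.hypot(p[:,0]-.653,p[:,1]-.056)<.045)&(p[:,2]>.017)];print(np.percentile(q[:,2],[1,5,95,99]).round(3))
E
```

```text
t 6.62 p [0.6552 0.0549 0.0483] x [-1.     0.    -0.002] y [0. 1. 0.] w 0.0562 F [-1.6 -0.1  6.2] q6 0.08
[([0.6522, 0.0564], np.float64(0.001), 341), ([0.6536, 0.0549], np.float64(0.0012), 212), ([0.6528, 0.0559], np.float64(0.0012), 553)]
[0.018 0.02  0.088 0.103]
[0.018 0.021 0.087 0.088]
```

{"fn": "send_rows", "kwargs": {
  "increments": [
    [[0,0,0,0,0,0],[0,0,0,0,0,0],[0,0,-0.2,0,0,0],[0,0,-0.8,0,0,0],[0,0,-1,0,0,0],[0,0,-1,0,0,0],[0,0,0,0,0,0]]
  ],
  "grip": 0
}}

```text
clock: 7.65
eef_pos: [0.6577, 0.0553, 0.2037]
tool_rot: [-0.0, 1.0, 0.001, 0.006]
ft_force: [0.3, 0.3, 0.2]
grip_width: 0.0855
```

{"fn": "send_rows", "kwargs": {
  "increments": [
    [[0.3,-0.6,0,0,0,0],[0.4,-1,0,0,0,0],[0.4,-1,0,0,0,0],[0.4,-1,0,0,0,0],[0.4,-1,0,0,0,0],[0.4,-1,0,0,0,0],[0.4,-1,0,0,0,0],[0,0,0,0,0,0]]
  ]
}}

```text
clock: 8.65
eef_pos: [0.5173, -0.2783, 0.1961]
tool_rot: [0.003, 1.0, 0.0, -0.001]
ft_force: [-0.2, 0.5, 0.4]
grip_width: 0.0856
```

{"fn": "send_rows", "kwargs": {
  "increments": [
    [[0.2,-0.8,0.1,0,0,0],[0.2,-0.8,0.2,0,0,0],[0.17,-0.7,0.4,0,0,0],[0,-0.17,0.2,0,0,0],[0,0,0,0,0,0],[0,0,0,0,0,0]]
  ]
}}

```text
clock: 9.4
eef_pos: [0.4919, -0.3972, 0.1524]
tool_rot: [-0.001, 1.0, 0.0, 0.0]
ft_force: [-0.0, 0.3, -0.2]
grip_width: 0.0854
```

```bash
python3 look.py t1 wrist,scene
```

```text
t 9.4 p [ 0.4919 -0.3972  0.1524] x [-1.    -0.002 -0.001] y [-0.002  1.     0.   ] w 0.0854 F [-0.   0.3 -0.2] q6 -0.68
```

View pics/wrist_t1.png

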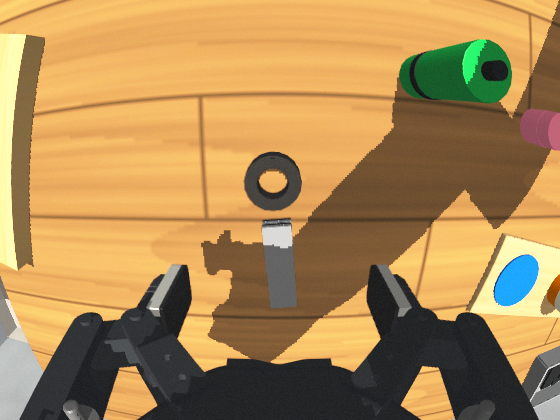

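View pics/scene_t1.png

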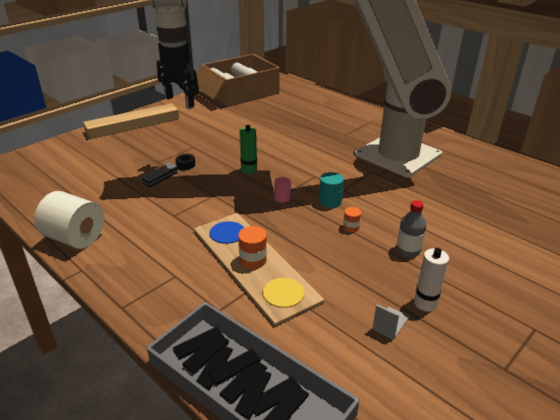

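The tub stands on the board midway between the pads. The tape is at wrist (273,181), with a narrow gap to the spacers. Casting rays to its top at z=0.024.

```bash
python3 - <<'E'
from h import *
c=dict(np.load('wrist_t1.npz'));T=np.array([.4919,-.3972,.1524]);Rm=R.from_quat([-.001,1,0,0]).as_matrix()
g=cv2.cvtColor(c['color'],cv2.COLOR_RGB2GRAY)
m=np.zeros_like(g);m[145:218,235:310]=(g[145:218,235:310]<75)*255
m=cv2.morphologyEx(m,cv2.MORPH_OPEN,np.ones((3,3)))
cs,h=cv2.findContours(m,cv2.RETR_CCOMP,cv2.CHAIN_APPROX_NONE)
for k,hh in zip(cs,h[0]):
    if len(k)<30: continue
    p=wray(c,T,Rm,k[:,0],.024);print('inner' if hh[3]>=0 else 'outer',cv2.boundingRect(k),np.ptp(p,axis=0)[:2].round(4),cv2.minEnclosingCircle((p[:,:2]*1000).astype(np.float32)))
for uv in [(270,219),(283,219)]: print(uv,wray(c,T,Rm,uv,.024).round(4))
P=clouds(['scene0.npz','side0.npz']);print(side_fit(P,(.485,-.402),.028,.012,.021,.036))
E
```

```text
outer (245, 152, 56, 58) [0.0563 0.0528] ((487.5042724609375, -403.4664001464844), 28.94038200378418)
inner (257, 167, 32, 27) [0.0256 0.0295] ((486.2314453125, -403.28912353515625), 14.78109359741211)
(270, 219) [[ 0.526  -0.4059  0.024 ]]
(283, 219) [[ 0.526  -0.3931  0.024 ]]
[([0.489, -0.399], np.float64(0.0046), 77), ([0.4875, -0.4027], np.float64(0.0055), 126), ([0.4879, -0.4009], np.float64(0.0053), 203)]
```

{"fn": "send_rows", "kwargs": {
  "increments": [
    [[0.08,-0.1,0.5,0,0,0],[0,0,0.8,0,0,0],[0,0,0.8,0,0,0],[0,0,0.5,0,0,0],[0,0,0.1,0,0,0],[0,0,0,0,0,0],[0,0,0,0,0,0]]
  ]
}}

```text
clock: 10.38
eef_pos: [0.4883, -0.4043, 0.0189]
tool_rot: [-0.0, 1.0, -0.001, 0.001]
ft_force: [-0.7, 0.0, 0.7]
grip_width: 0.0853
```

{"fn": "send_rows", "kwargs": {
  "increments": [
    [[0,0.03,0.14,0,0,0],[0,0,0,0,0,0],[0,0,0,0,0,0]]
  ]
}}

```text
clock: 10.75
eef_pos: [0.4869, -0.402, 0.0099]
tool_rot: [0.0, 1.0, 0.0, -0.0]
ft_force: [-0.1, 0.0, 0.3]
grip_width: 0.0853
```

{"fn": "send_rows", "kwargs": {
  "increments": [
    [[0,0,0,0,0,0],[0,0,0,0,0,0],[0,0,0,0,0,0],[0,0,0,0,0,0],[0,0,0,0,0,0],[0,0,0,0,0,0]]
  ],
  "grip": 1
}}

```text
clock: 11.5
eef_pos: [0.487, -0.402, 0.0099]
tool_rot: [0.0, 1.0, 0.0, -0.0]
ft_force: [-0.4, 0.7, 0.5]
grip_width: 0.0002
```

{"fn": "send_rows", "kwargs": {
  "increments": [
    [[0,0,-0.2,0,0,0],[0,0,-0.8,0,0,0],[0,0,-1,0,0,0],[0,0,-1,0,0,0],[0,0,-0.3,0,0,0],[0,0,0,0,0,0],[0,0,0,0,0,0]]
  ]
}}

```text
clock: 12.38
eef_pos: [0.4861, -0.4012, 0.1728]
tool_rot: [0.0, 1.0, 0.001, -0.001]
ft_force: [-0.5, -0.5, -0.4]
grip_width: 0.0
```

```bash
python3 look.py t2 wrist,side
```

```text
t 12.38 p [ 0.4861 -0.4012  0.1728] x [-1.     0.     0.003] y [0.    1.    0.002] w 0.0 F [-0.5 -0.5 -0.4] q6 -0.69
```

View pics/wrist_t2.png

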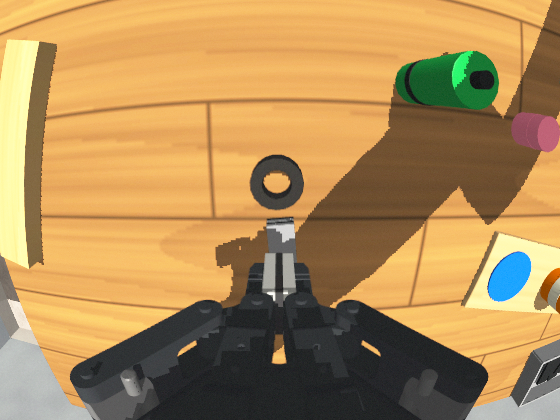

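View pics/side_t2.png

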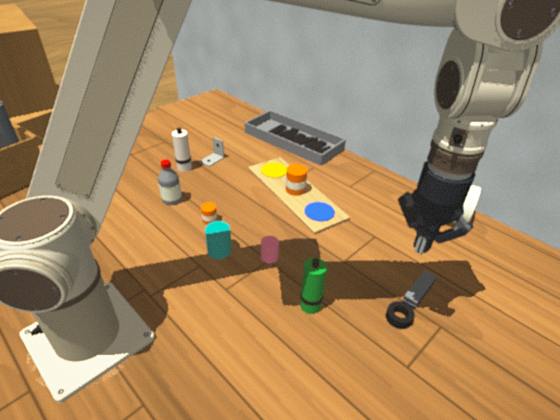

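The fingers shut to 0 mm and missed: they closed above the tape. So the fingertips sit higher than the text implies. I'll measure the actual tip height with the depth cameras.

```bash
python3 - <<'E'
from workcell import *
from h import *
from look import shot
shot(['scene'],'t2')
for f,t in (('side_t2',(.4861,-.4012,.1728)),('scene_t2',(.4861,-.4012,.1728)),('scene_t1',(.4919,-.3972,.1524)),('side0',(.4993,0,.202)),('scene0',(.4993,0,.202)),('scene_g1',(.4492,.0212,.0924))):
    p=full(dict(np.load(f+'.npz')))
    q=p[(abs(p[:,0]-t[0])<.07)&(abs(p[:,1]-t[1])<.07)&(p[:,2]>.10)]
    print(f,len(q),'lowest rel TCP',(np.sort(q[:,2])[[0,3,10,30]]-t[2]).round(4), q[q[:,2]<np.sort(q[:,2])[20]][:,:2].mean(0).round(4))
E
```

```text
side_t2 17746 lowest rel TCP [0.0298 0.031  0.0332 0.0379] [ 0.4763 -0.4025]
scene_t2 2570 lowest rel TCP [0.0292 0.0309 0.0334 0.0406] [ 0.4879 -0.3947]
scene_t1 2899 lowest rel TCP [0.0432 0.0445 0.0462 0.0506] [ 0.49   -0.3927]
side0 5809 lowest rel TCP [0.0424 0.0435 0.0452 0.0491] [ 0.5105 -0.0015]
scene0 5157 lowest rel TCP [0.0417 0.0434 0.0455 0.0491] [0.4953 0.0029]
scene_g1 7972 lowest rel TCP [0.0078 0.0083 0.0087 0.0104] [0.4605 0.0415]
```

```bash
python3 - <<'E'
import cv2,numpy as np
a=cv2.imread('pics/side_t2.png')[180:330,370:490];b=cv2.imread('pics/scene_t2.png')[60:210,120:240]
cv2.imwrite('pics/tip.png',cv2.resize(np.hstack([a,b]),None,fx=3.3,fy=3.3,interpolation=0))
for n,y0,x0 in (('side',235,410),('scene',95,175)):
    c=np.load(n+'_t2.npz');
E
```

```text
(no output)
```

View pics/tip.png

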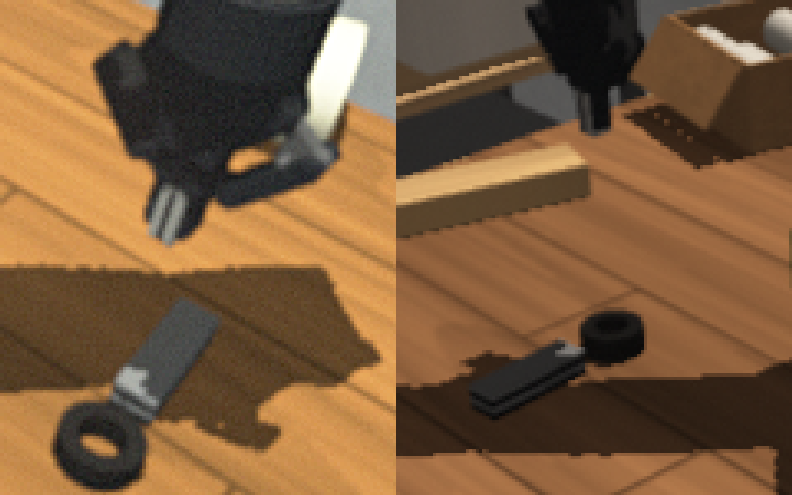

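```bash
cat >> h.py <<'E'
def tri(cs,uvs):
    A=np.zeros((3,3));b=np.zeros(3)
    for c,(u,v) in zip(cs,uvs):
        o=c['pose'][:3,3];d=ray(c,u,v,0)-o;d/=np.linalg.norm(d);M=np.eye(3)-np.outer(d,d);A+=M;b+=M@o
    x=np.linalg.solve(A,b);
    res=[np.linalg.norm(np.cross(x-c['pose'][:3,3],(ray(c,u,v,0)-c['pose'][:3,3])/np.linalg.norm(ray(c,u,v,0)-c['pose'][:3,3]))) for c,(u,v) in zip(cs,uvs)]
    return x,res
E
python3 - <<'E'
from h import *
a=dict(np.load('side_t2.npz'));b=dict(np.load('scene_t2.npz'))
print(tri([a,b],[(420,253),(180,100)]))
for c,(u,v) in ((a,(420,250)),(b,(180,97))): print(c['z_map'][v-3:v+5,u])
E
```

```text
(array([ 0.48088954, -0.40370462,  0.19881478]), [np.float64(0.0008810823498066405), np.float64(0.0008810823498065491)])
[0.69281673 0.69244283 0.69670546 0.6958613  0.69623846 0.69864905
 0.69989    0.9876179 ]
[1.3733019 1.3776661 1.3750495 1.3738512 1.3779163 1.3900684 1.3854002
 1.8764712]
```

```bash
python3 - <<'E'
from h import *
for f,t in (('side_t2',(.4861,-.4012,.1728)),('side0',(.4993,0,.202)),('scene0',(.4993,0,.202))):
    p=full(dict(np.load(f+'.npz')))
    q=p[(abs(p[:,0]-t[0])<.09)&(abs(p[:,1]-t[1])<.09)&(p[:,2]>.1)]
    print(f)
    for z in np.arange(.025,.25,.01):
        s=q[abs(q[:,2]-t[2]-z)<.005]
        if len(s)>3: print(round(z,3),len(s),(np.percentile(s[:,0],[2,98])-t[0]).round(3),(np.percentile(s[:,1],[2,98])-t[1]).round(3))
E
```

```text
side_t2
0.035 47 [-0.013 -0.005] [-0.012  0.012]
0.045 80 [-0.013  0.004] [-0.013  0.013]
0.055 79 [-0.013  0.004] [-0.013  0.013]
0.065 68 [-0.013 -0.003] [-0.013  0.013]
0.075 156 [-0.014  0.007] [-0.028  0.029]
0.085 283 [-0.014  0.009] [-0.037  0.037]
0.095 232 [-0.018  0.01 ] [-0.045  0.045]
0.105 263 [-0.019  0.006] [-0.053  0.052]
0.115 360 [-0.018  0.003] [-0.061  0.058]
0.125 412 [-0.02  0.01] [-0.059  0.057]
0.135 349 [-0.02   0.004] [-0.043  0.039]
0.145 138 [-0.013  0.005] [-0.04   0.038]
0.155 87 [-0.037  0.005] [-0.038  0.021]
0.165 268 [-0.038 -0.003] [-0.037  0.028]
0.175 292 [-0.038 -0.001] [-0.037  0.029]
0.185 293 [-0.038 -0.   ] [-0.038  0.028]
0.195 305 [-0.038 -0.002] [-0.038  0.029]
0.205 446 [-0.037  0.011] [-0.036  0.032]
0.215 235 [-0.035 -0.   ] [-0.035  0.028]
0.225 308 [-0.035 -0.001] [-0.035  0.026]
0.235 288 [-0.036 -0.001] [-0.037  0.028]
0.245 351 [-0.037  0.002] [-0.037  0.029]
side0
0.045 39 [-0.054  0.048] [-0.011  0.01 ]
0.055 74 [-0.056  0.057] [-0.012  0.011]
0.065 82 [-0.057  0.056] [-0.012  0.01 ]
0.075 83 [-0.057  0.054] [-0.012  0.01 ]
0.085
[... 881 characters left out ...]
 71 [-0.068  0.062] [-0.007  0.016]
0.095 171 [-0.072  0.074] [-0.008  0.016]
0.105 217 [-0.072  0.072] [-0.009  0.02 ]
0.115 225 [-0.067  0.071] [-0.01  0.02]
0.125 210 [-0.068  0.071] [-0.007  0.023]
0.135 275 [-0.065  0.07 ] [-0.006  0.022]
0.145 238 [-0.066  0.068] [-0.007  0.016]
0.155 66 [0.005 0.038] [-0.006  0.037]
0.165 170 [-0.017  0.037] [-0.015  0.041]
0.175 175 [-0.016  0.038] [-0.019  0.041]
0.185 179 [-0.018  0.037] [-0.021  0.041]
0.195 193 [-0.016  0.037] [-0.02  0.04]
0.205 230 [-0.025  0.035] [-0.022  0.04 ]
0.215 142 [-0.013  0.034] [-0.014  0.037]
0.225 179 [-0.016  0.036] [-0.013  0.038]
0.235 171 [-0.015  0.036] [-0.012  0.039]
0.245 193 [-0.016  0.036] [-0.015  0.04 ]
```

The measured tips sit about 27 mm above the reported TCP when shut and about 42 mm when open. The text implies 8 mm below it shut and roughly 5 mm above it open. So the fingers are about 36 mm higher than nominal, and I'll lower my grasp heights by that much. First I'll recheck the tape and spacers from this view.

```bash
python3 - <<'E'
from h import *
c=dict(np.load('wrist_t2.npz'));T=np.array([.4861,-.4012,.1728]);Rm=R.from_quat([0,1,.001,-.001]).as_matrix()
g=cv2.cvtColor(c['color'],cv2.COLOR_RGB2GRAY)
m=np.zeros_like(g);m[145:214,235:310]=(g[145:214,235:310]<75)*255
m=cv2.morphologyEx(m,cv2.MORPH_OPEN,np.ones((3,3)))
cs,h=cv2.findContours(m,cv2.RETR_CCOMP,cv2.CHAIN_APPROX_NONE)
for k,hh in zip(cs,h[0]):
    if len(k)<30: continue
    p=wray(c,T,Rm,k[:,0],.024);print('inner' if hh[3]>=0 else 'outer',cv2.boundingRect(k),np.ptp(p,axis=0)[:2].round(4),cv2.minEnclosingCircle((p[:,:2]*1000).astype(np.float32)))
p=wray(c,T,Rm,[(268,218),(293,217)],.024);print(p.round(4))
E
```

```text
outer (251, 155, 53, 54) [0.0559 0.0532] ((487.5920715332031, -403.8945617675781), 28.850173950195312)
inner (262, 169, 30, 26) [0.0263 0.0295] ((487.48187255859375, -403.34661865234375), 14.79809856414795)
[[ 0.5267 -0.4124  0.024 ]
 [ 0.5256 -0.386   0.024 ]]
```

{"fn": "send_rows", "kwargs": {
  "increments": [
    [[-0.02,-0.04,0,0,0,0],[0,0,0.4,0,0,0],[0,0,0.8,0,0,0],[0,0,0.8,0,0,0],[0,0,0.8,0,0,0],[0,0,0.6,0,0,0],[0,0,0,0,0,0],[0,0,0,0,0,0]]
  ],
  "grip": 0
}}

```text
clock: 13.52
eef_pos: [0.4887, -0.4046, 0.0059]
tool_rot: [0.0, 1.0, -0.0, 0.001]
ft_force: [-0.7, 1.0, 0.7]
grip_width: 0.0851
```

{"fn": "send_rows", "kwargs": {
  "increments": [
    [[0,0.02,0.3,0,0,0],[0,0,0.2,0,0,0],[0,0,0.12,0,0,0],[0,0,0,0,0,0],[0,0,0,0,0,0]]
  ]
}}

```text
clock: 14.15
eef_pos: [0.4882, -0.4032, -0.0259]
tool_rot: [0.0, 1.0, -0.0, 0.0]
ft_force: [0.3, -0.1, -0.4]
grip_width: 0.0853
```

{"fn": "send_rows", "kwargs": {
  "increments": [
    [[0,0,0,0,0,0],[0,0,0,0,0,0],[0,0,0,0,0,0],[0,0,0,0,0,0],[0,0,0,0,0,0]]
  ],
  "grip": 1
}}

```text
clock: 14.78
eef_pos: [0.4887, -0.4036, -0.025]
tool_rot: [0.0, 1.0, -0.001, 0.001]
ft_force: [-0.5, 0.2, 6.0]
grip_width: 0.0546
```

{"fn": "send_rows", "kwargs": {
  "increments": [
    [[0,0,-0.2,0,0,0],[0,0,-0.6,0,0,0],[0,0,-0.8,0,0,0],[0,0,-0.8,0,0,0],[0,0,-0.8,0,0,0],[0,0,-0.2,0,0,0],[0,0,0,0,0,0],[0,0,0,0,0,0]]
  ]
}}

```text
clock: 15.78
eef_pos: [0.487, -0.4021, 0.1417]
tool_rot: [-0.0, 1.0, 0.001, -0.002]
ft_force: [-0.9, -0.2, -1.8]
grip_width: 0.0538
```

```bash
python3 look.py t3 wrist,side
```

```text
t 15.78 p [ 0.487  -0.4021  0.1417] x [-1.    -0.     0.003] y [-0.     1.     0.003] w 0.0538 F [-0.9 -0.2 -1.8] q6 -0.69
```

View pics/wrist_t3.png

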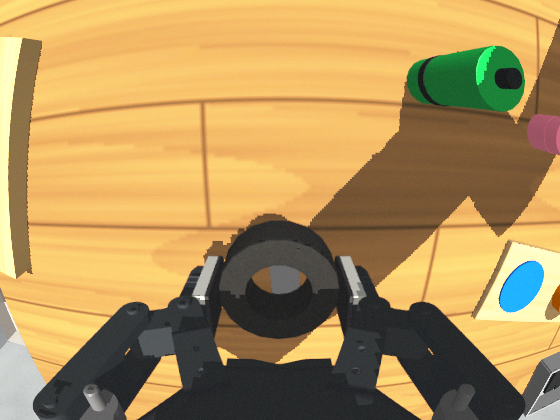

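View pics/side_t3.png

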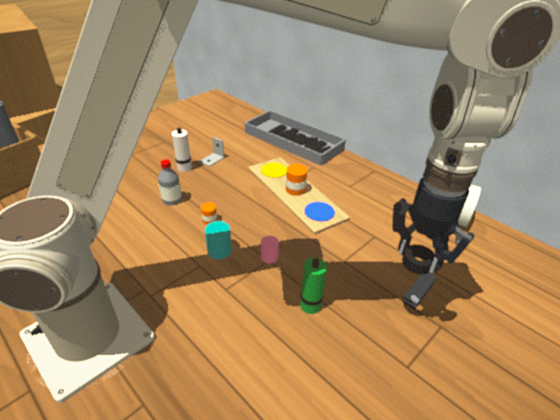

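{"fn": "send_rows", "kwargs": {
  "increments": [
    [[-0.3,0.6,0,0,0,0],[-0.35,1,0,0,0,0],[-0.35,1,0,0,0,0],[-0.35,1,0,0,0,0],[-0.35,1,0,0,0,0],[-0.35,1,0,0,0,0],[-0.35,1,0,0,0,0],[-0.3,0.8,0,0,0,0]]
  ]
}}

```text
clock: 16.88
eef_pos: [0.6227, -0.0308, 0.1425]
tool_rot: [-0.001, 1.0, 0.0, -0.001]
ft_force: [-0.3, -0.4, 0.2]
grip_width: 0.0542
```

{"fn": "send_rows", "kwargs": {
  "increments": [
    [[-0.3,0.8,0,0,0,0],[-0.2,0.6,0,0,0,0],[-0.1,0.3,0,0,0,0],[0,0,0,0,0,0],[0,0,0,0,0,0],[0,0,0,0,0,0]]
  ]
}}

```text
clock: 17.62
eef_pos: [0.6527, 0.0505, 0.144]
tool_rot: [0.001, 1.0, -0.0, -0.0]
ft_force: [0.8, 0.6, -0.6]
grip_width: 0.054
```

```bash
python3 look.py t4 wrist,scene,side; python3 - <<'E'
from h import *
P=clouds(['scene_t1.npz','side_t3.npz'])
print('tub',side_fit(P,(.653,.056),.03,.03,.078,.045))
Q=clouds(['scene_t4.npz','side_t4.npz'])
for p in Q+P:
    q=p[(np.hypot(p[:,0]-.653,p[:,1]-.056)<.02)&(p[:,2]>.05)&(p[:,2]<.1)]; print(len(q),np.median(q[:,2]) if len(q) else '')
E
```

```text
t 17.62 p [0.6527 0.0505 0.144 ] x [-1.     0.002  0.   ] y [ 0.002  1.    -0.   ] w 0.054 F [ 0.8  0.6 -0.6] q6 0.08
tub [([0.6525, 0.0556], np.float64(0.001), 485), ([0.6539, 0.0547], np.float64(0.0012), 290), ([0.653, 0.0553], np.float64(0.0012), 775)]
176 0.08562088860380668
88 0.08524336563788754
172 0.08562474544774923
84 0.08479286371366995
```

View pics/wrist_t4.png

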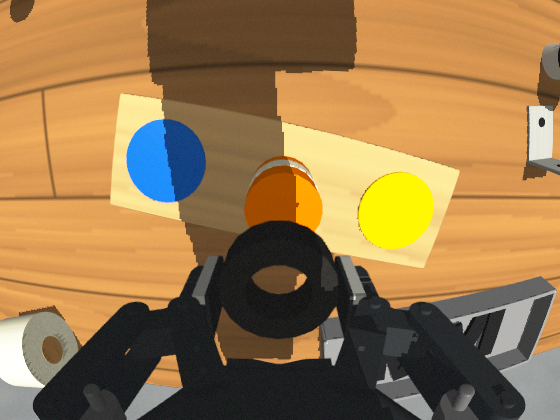

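View pics/side_t4.png

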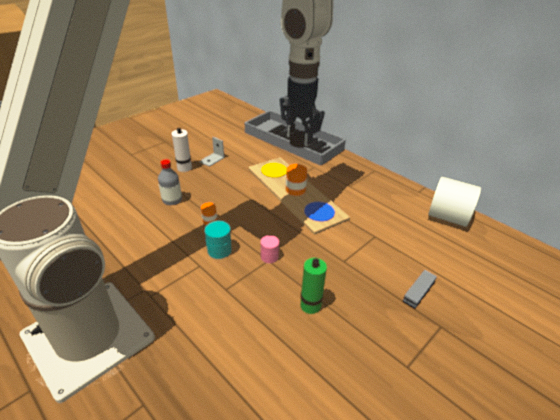

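```bash
python3 - <<'E'
from h import *
c=dict(np.load('wrist_t4.npz'));T=np.array([.6527,.0505,.144]);Rm=np.c_[[-1,.002,0],[.002,1,0],[0,0,-1]]
H=hsv(c)
for nm,lo,hi,h,r in (('yellow',(25,150,90),(34,255,255),.015,.042),('blue',(105,150,60),(125,255,255),.015,.042)):
    m=cv2.inRange(H,lo,hi);cnt=max(cv2.findContours(m,0,1)[0],key=cv2.contourArea)[:,0]
    p=wray(c,T,Rm,cnt,h);print(nm,circ(p,r),cnt.mean(0))
# tape: bright inner rim / outer
g=cv2.cvtColor(c['color'],cv2.COLOR_RGB2GRAY)
for z in (.185,.19,.195):
    for uv in [[(222,285),(338,285)],[(280,221),(280,338)]]:
        p=wray(c,T,Rm,uv,z);print(z,p.mean(0).round(4),np.ptp(p,axis=0).round(4))
    p=wray(c,T,Rm,[(249,278),(308,278)],z);print('hole',p.mean(0).round(4),np.ptp(p,axis=0).round(4))
for n in ('scene','side'):
    d=dict(np.load(n+'_t4.npz'));p=full(d);q=p[(np.hypot(p[:,0]-.653,p[:,1]-.052)<.031)&(p[:,2]>.13)&(p[:,2]<.2)]
    print(n,len(q),np.percentile(q[:,2],[1,3,10,50]).round(3));cv2.imwrite(f'pics/c_{n}.png',cv2.resize(d['color'][90:190,240:360,::-1] if n=='side' else d['color'][150:280,200:320,::-1],None,fx=5,fy=4))
E
```

```text
yellow (array([0.68012048, 0.17205431]), np.float64(0.00038396374916903597)) [395.57943925 210.1588785 ]
blue (array([ 0.6282247 , -0.06176141]), np.float64(0.0019278500629454096)) [163.71024735 153.97879859]
0.185 [0.6548 0.051  0.185 ] [0.0002 0.0555 0.    ]
0.185 [0.655 0.051 0.185] [0.0667 0.     0.    ]
hole [0.6505 0.0503 0.185 ] [0.0001 0.0276 0.    ]
0.19 [0.6515 0.051  0.19  ] [0.0002 0.0533 0.    ]
0.19 [0.6517 0.0509 0.19  ] [0.0641 0.     0.    ]
hole [0.6474 0.0503 0.19  ] [0.0001 0.0266 0.    ]
0.195 [0.6483 0.0509 0.195 ] [0.0002 0.0512 0.    ]
0.195 [0.6484 0.0509 0.195 ] [0.0616 0.     0.    ]
hole [0.6443 0.0503 0.195 ] [0.0001 0.0255 0.    ]
scene 463 [0.172 0.173 0.176 0.191]
side 259 [0.17  0.172 0.176 0.189]
```

View pics/c_side.png

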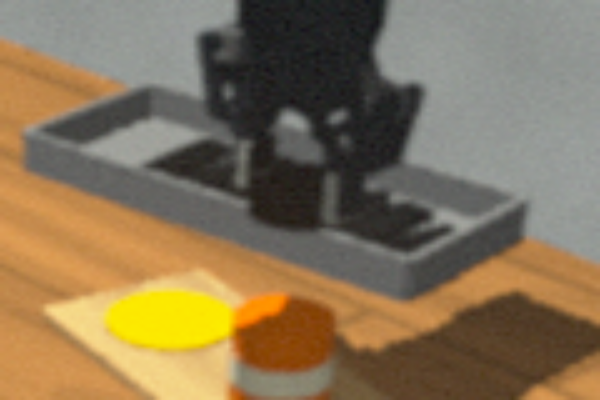

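View pics/c_scene.png

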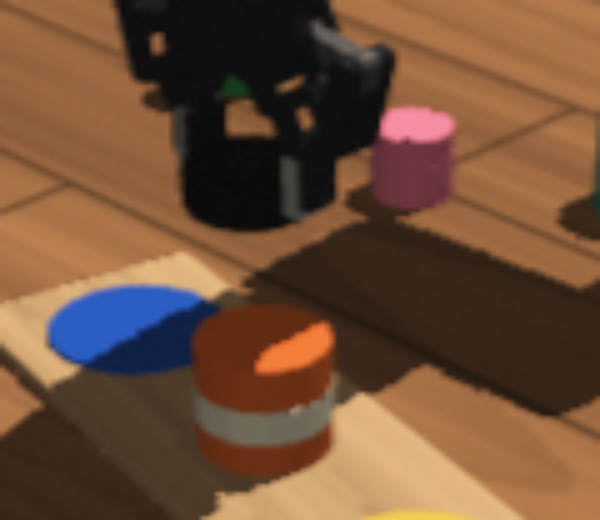

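```bash
python3 - <<'E'
from h import *
for p in clouds(['scene_t4.npz','side_t4.npz']):
    q=p[(abs(p[:,1]-.051)<.019)&(abs(p[:,0]-.653)<.04)&(p[:,2]>.173)&(p[:,2]<.188)]
    print(len(q),circ(q,.028))
    # only near-camera outer pts
E
```

```text
128 (array([0.65437585, 0.06586817]), np.float64(0.0031588257017746966))
84 (array([0.65444914, 0.03916014]), np.float64(0.003917192981253574))
```

{"fn": "send_rows", "kwargs": {
  "increments": [
    [[0,0.09,0,0,0,0],[0,0,0.5,0,0,0],[0,0,0.6,0,0,0],[0,0,0.4,0,0,0],[0,0,0,0,0,0],[0,0,0,0,0,0]]
  ]
}}

```text
clock: 18.52
eef_pos: [0.6537, 0.0567, 0.0699]
tool_rot: [-0.0, 1.0, 0.0, 0.001]
ft_force: [0.2, 0.9, -0.9]
grip_width: 0.0543
```

```bash
python3 look.py t5 scene,side; python3 - <<'E'
from h import *
a=dict(np.load('scene_t5.npz'));b=dict(np.load('side_t5.npz'))
x=a['color'][190:290,205:305,::-1];y=b['color'][120:220,245:345,::-1]
cv2.imwrite('pics/t5.png',cv2.resize(np.hstack([x,y]),None,fx=4,fy=4,interpolation=0))
E
```

```text
t 18.52 p [0.6537 0.0567 0.0699] x [-1.    -0.    -0.001] y [-0.  1.  0.] w 0.0543 F [ 0.2  0.9 -0.9] q6 0.09
```

View pics/t5.png

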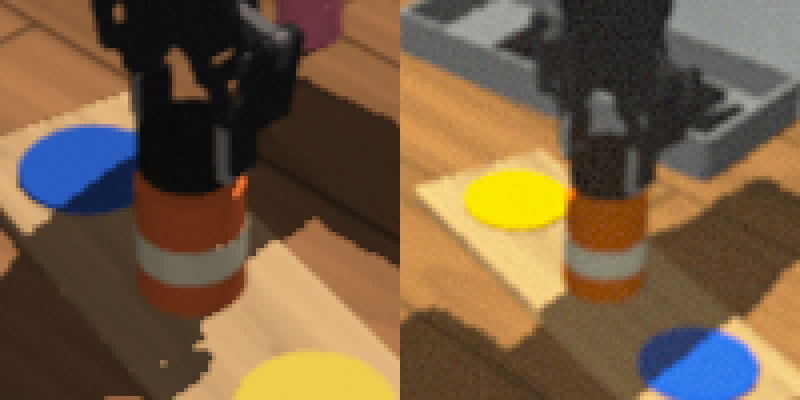

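The tape is centred over the tub in both views. Lowering the last ~12 mm, slowly.

{"fn": "send_rows", "kwargs": {
  "increments": [
    [[0,-0.02,0.1,0,0,0],[0,0,0.08,0,0,0],[0,0,0,0,0,0],[0,0,0,0,0,0]]
  ]
}}

```text
clock: 19.12
eef_pos: [0.6529, 0.0555, 0.0598]
tool_rot: [-0.0, 1.0, 0.0, -0.0]
ft_force: [0.3, 0.1, -0.4]
grip_width: 0.0542
```

{"fn": "send_rows", "kwargs": {
  "increments": [
    [[0,0,0.04,0,0,0],[0,0,0,0,0,0],[0,0,0,0,0,0]]
  ]
}}

```text
clock: 19.5
eef_pos: [0.6534, 0.0555, 0.059]
tool_rot: [-0.0, 1.0, 0.0, 0.001]
ft_force: [-1.4, -0.4, 5.5]
grip_width: 0.0541
```

Contact at 5.5 N. Releasing and rising.

{"fn": "send_rows", "kwargs": {
  "increments": [
    [[0,0,0,0,0,0],[0,0,0,0,0,0],[0,0,-0.1,0,0,0],[0,0,-0.5,0,0,0],[0,0,-0.8,0,0,0],[0,0,-1,0,0,0],[0,0,-0.4,0,0,0],[0,0,0,0,0,0]]
  ],
  "grip": 0
}}

```text
clock: 20.5
eef_pos: [0.6544, 0.0556, 0.2005]
tool_rot: [0.0, 1.0, 0.0, 0.003]
ft_force: [-0.2, 0.3, 0.2]
grip_width: 0.0855
```

```bash
python3 look.py t6 wrist,scene,side; python3 - <<'E'
from h import *
a=dict(np.load('scene_t6.npz'));b=dict(np.load('side_t6.npz'))
x=a['color'][190:290,205:305,::-1];y=b['color'][120:220,245:345,::-1]
cv2.imwrite('pics/t6.png',cv2.resize(np.hstack([x,y]),None,fx=4,fy=4,interpolation=0))
P=clouds(['scene_t6.npz','side_t6.npz'])
print('tub',side_fit(P,(.653,.056),.03,.03,.075,.045))
print('tape',side_fit(P,(.653,.056),.028,.09,.102,.045))
E
```

```text
t 20.5 p [0.6544 0.0556 0.2005] x [-1.     0.    -0.005] y [0. 1. 0.] w 0.0855 F [-0.2  0.3  0.2] q6 0.08
tub [([0.6525, 0.0555], np.float64(0.001), 462), ([0.6539, 0.0547], np.float64(0.0012), 270), ([0.653, 0.0552], np.float64(0.0012), 732)]
tape [([0.655, 0.0588], np.float64(0.005), 168), ([0.6548, 0.0554], np.float64(0.0043), 91), ([0.6549, 0.0575], np.float64(0.0048), 259)]
```

View pics/t6.png

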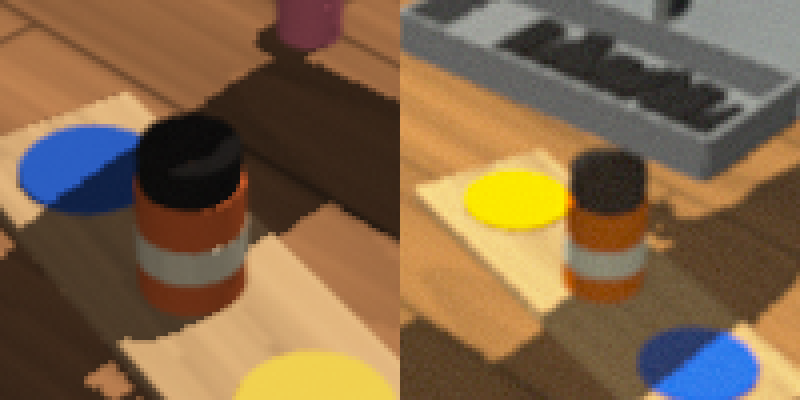

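The tape lies flat on the tub, within about 3 mm of centre. Next is the green cartridge.

{"fn": "send_rows", "kwargs": {
  "increments": [
    [[0.5,-0.55,0,0,0,0],[0.8,-0.9,0,0,0,0],[0.8,-0.9,0,0,0,0],[0.8,-0.9,0,0,0,0],[0.8,-0.9,0,0,0,0],[0.8,-0.9,0,0,0,0],[0.7,-0.75,0,0,0,0],[0.3,-0.35,0,0,0,0]]
  ]
}}

```text
clock: 21.65
eef_pos: [0.375, -0.2529, 0.1963]
tool_rot: [0.002, 1.0, 0.001, -0.002]
ft_force: [0.5, -0.3, -0.2]
grip_width: 0.0856
```

{"fn": "send_rows", "kwargs": {
  "increments": [
    [[0,0,0,0,0,0],[0,0,0,0,0,0]]
  ]
}}

```text
clock: 21.9
eef_pos: [0.3779, -0.2513, 0.197]
tool_rot: [-0.0, 1.0, 0.001, -0.001]
ft_force: [-0.3, 0.1, -0.1]
grip_width: 0.0855
```

```bash
python3 look.py c1 wrist,side;python3 - <<'E'
from h import *
P=clouds(['scene_t6.npz','side_t6.npz']);print(side_fit(P,(.378,-.252),.023,.03,.118))
E
```

```text
t 21.9 p [ 0.3779 -0.2513  0.197 ] x [-1.    -0.     0.001] y [-0.     1.     0.001] w 0.0855 F [-0.3  0.1 -0.1] q6 -0.59
[([0.3773, -0.2507], np.float64(0.0017), 298), ([0.3792, -0.2521], np.float64(0.0006), 639), ([0.3788, -0.2518], np.float64(0.0011), 937)]
```

View pics/wrist_c1.png

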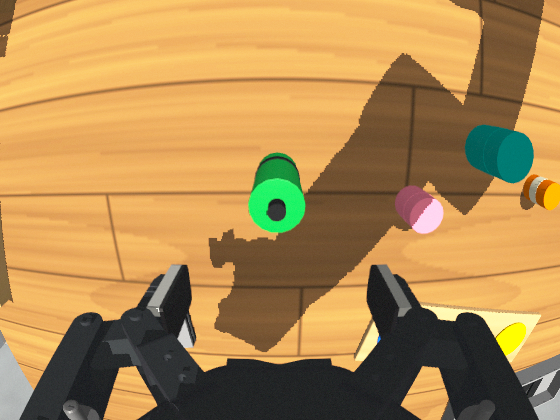

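The green cartridge's top is at (277,205) on the tool axis, between the open jaws. Descending.

{"fn": "send_rows", "kwargs": {
  "increments": [
    [[-0.01,0,0.5,0,0,0],[0,0,0.8,0,0,0],[0,0,0.8,0,0,0],[0,0,0.5,0,0,0],[0,0,0.2,0,0,0],[0,0,0.1,0,0,0],[0,0,0,0,0,0],[0,0,0,0,0,0]]
  ]
}}

```text
clock: 23.0
eef_pos: [0.3793, -0.2524, 0.0538]
tool_rot: [-0.0, 1.0, -0.001, 0.001]
ft_force: [-0.1, -0.1, -0.7]
grip_width: 0.0856
```

{"fn": "send_rows", "kwargs": {
  "increments": [
    [[0,0,0,0,0,0],[0,0,0,0,0,0],[0,0,0,0,0,0],[0,0,0,0,0,0],[0,0,0,0,0,0],[0,0,0,0,0,0]]
  ],
  "grip": 1
}}

```text
clock: 23.75
eef_pos: [0.3789, -0.2524, 0.0535]
tool_rot: [0.0, 1.0, -0.0, 0.0]
ft_force: [-1.3, 0.2, 6.9]
grip_width: 0.0448
```

Gripped at 44.8 mm (the body is 46 mm). Lifting.

{"fn": "send_rows", "kwargs": {
  "increments": [
    [[0,0,-0.2,0,0,0],[0,0,-0.6,0,0,0],[0,0,-0.8,0,0,0],[0,0,-0.8,0,0,0],[0,0,-0.3,0,0,0],[0,0,0,0,0,0],[0,0,0,0,0,0]]
  ]
}}

```text
clock: 24.62
eef_pos: [0.3777, -0.2514, 0.1868]
tool_rot: [-0.0, 1.0, 0.001, -0.001]
ft_force: [-0.5, 0.1, -1.1]
grip_width: 0.0447
```

```bash
python3 look.py c2 scene,side;python3 - <<'E'
from h import *
P=clouds(['scene_c2.npz','side_c2.npz']);print(side_fit(P,(.378,-.252),.023,.15,.20))
print(side_fit(P,(.378,-.252),.023,.135,.155))
for p in P:
    q=p[(np.hypot(p[:,0]-.378,p[:,1]+.252)<.027)&(p[:,2]>.03)];print(np.percentile(q[:,2],[.5,2,5]))
E
```

```text
t 24.62 p [ 0.3777 -0.2514  0.1868] x [-1.    -0.     0.002] y [-0.     1.     0.001] w 0.0447 F [-0.5  0.1 -1.1] q6 -0.59
[([0.3766, -0.2498], np.float64(0.0017), 295), ([0.3781, -0.251], np.float64(0.0006), 467), ([0.3777, -0.2506], np.float64(0.0012), 762)]
[([0.3764, -0.2498], np.float64(0.0018), 109), ([0.3782, -0.251], np.float64(0.0005), 170), ([0.3777, -0.2506], np.float64(0.0012), 279)]
[0.13756911 0.13928742 0.14526127]
[0.13528196 0.13962871 0.1467461 ]
```

View pics/side_c2.png

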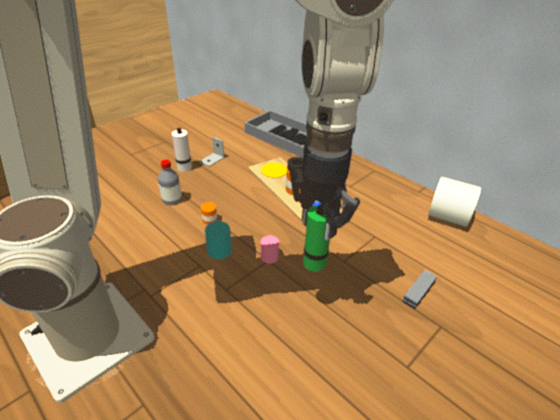

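{"fn": "send_rows", "kwargs": {
  "increments": [
    [[-0.3,0.4,0,0,0,0],[-0.6,0.85,0,0,0,0],[-0.6,0.85,0,0,0,0],[-0.6,0.85,0,0,0,0],[-0.6,0.85,0,0,0,0],[-0.6,0.85,0,0,0,0],[-0.6,0.85,0,0,0,0],[-0.6,0.85,0,0,0,0]]
  ]
}}

```text
clock: 25.72
eef_pos: [0.6037, 0.0669, 0.1864]
tool_rot: [-0.0, 1.0, -0.0, -0.001]
ft_force: [-0.2, -0.0, -2.0]
grip_width: 0.0448
```

{"fn": "send_rows", "kwargs": {
  "increments": [
    [[-0.6,0.8,0,0,0,0],[-0.5,0.7,0,0,0,0],[-0.3,0.45,0,0,0,0],[-0.12,0.18,0,0,0,0],[0,0,0,0,0,0],[0,0,0,0,0,0],[0,0,0,0,0,0]]
  ]
}}

```text
clock: 26.6
eef_pos: [0.6792, 0.1708, 0.1885]
tool_rot: [0.001, 1.0, -0.0, 0.0]
ft_force: [1.1, 0.2, -2.1]
grip_width: 0.045
```

```bash
python3 look.py c3 wrist,scene,side;python3 - <<'E'
from h import *
P=clouds(['scene_c3.npz','side_c3.npz']);print(side_fit(P,(.679,.172),.023,.145,.20))
for p in P:
    q=p[(np.hypot(p[:,0]-.679,p[:,1]-.172)<.027)&(p[:,2]>.1)];print(np.percentile(q[:,2],[.5,2,5]))
E
```

```text
t 26.6 p [0.6792 0.1708 0.1885] x [-1.     0.001 -0.   ] y [ 0.001  1.    -0.   ] w 0.045 F [ 1.1  0.2 -2.1] q6 0.25
[([0.6786, 0.1722], np.float64(0.0009), 572), ([0.6801, 0.1714], np.float64(0.0013), 281), ([0.679, 0.172], np.float64(0.0011), 853)]
[0.13798353 0.14158847 0.14744366]
[0.13693049 0.14090081 0.14614131]
```

View pics/scene_c3.png

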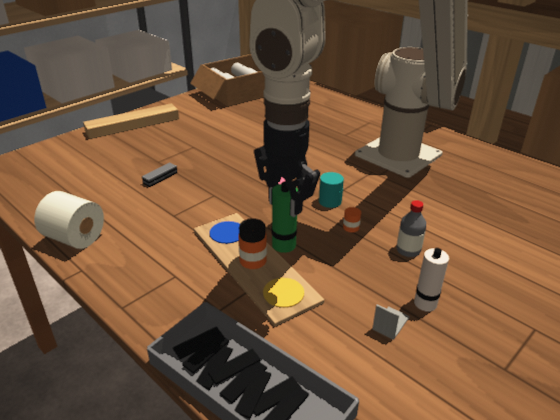

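Green is at (0.679, 0.172), directly over the yellow pad centre. Lowering it.

{"fn": "send_rows", "kwargs": {
  "increments": [
    [[0,0,0.4,0,0,0],[0,0,0.7,0,0,0],[0,0,0.7,0,0,0],[0,0,0.3,0,0,0],[0,0,0.1,0,0,0],[0,0,0,0,0,0],[0,0,0,0,0,0],[0,0,0,0,0,0]]
  ]
}}

```text
clock: 27.75
eef_pos: [0.6803, 0.1722, 0.0793]
tool_rot: [-0.0, 1.0, 0.0, 0.001]
ft_force: [0.3, -0.2, -2.8]
grip_width: 0.0449
```

{"fn": "send_rows", "kwargs": {
  "increments": [
    [[0,0,0.06,0,0,0],[0,0,0,0,0,0],[0,0,0,0,0,0]]
  ]
}}

```text
clock: 28.12
eef_pos: [0.6794, 0.172, 0.0748]
tool_rot: [0.0, 1.0, -0.0, -0.0]
ft_force: [0.6, 0.6, -2.1]
grip_width: 0.045
```

{"fn": "send_rows", "kwargs": {
  "increments": [
    [[0,0,0.08,0,0,0],[0,0,0,0,0,0],[0,0,0,0,0,0]]
  ]
}}

```text
clock: 28.5
eef_pos: [0.6794, 0.172, 0.0707]
tool_rot: [-0.0, 1.0, -0.0, -0.0]
ft_force: [-0.7, 0.5, -2.8]
grip_width: 0.045
```

{"fn": "send_rows", "kwargs": {
  "increments": [
    [[0,0,0.04,0,0,0],[0,0,0,0,0,0],[0,0,0,0,0,0]]
  ]
}}

```text
clock: 28.88
eef_pos: [0.6795, 0.172, 0.0689]
tool_rot: [-0.0, 1.0, -0.0, -0.0]
ft_force: [0.9, 0.4, -1.9]
grip_width: 0.045
```

{"fn": "send_rows", "kwargs": {
  "increments": [
    [[0,0,0.03,0,0,0],[0,0,0,0,0,0],[0,0,0,0,0,0]]
  ]
}}

```text
clock: 29.25
eef_pos: [0.6799, 0.172, 0.0686]
tool_rot: [0.0, 1.0, 0.0, 0.001]
ft_force: [-2.0, -0.7, 5.2]
grip_width: 0.0444
```

Contact at 5 N. Releasing, rising and heading to the white cartridge.

{"fn": "send_rows", "kwargs": {
  "increments": [
    [[0,0,0,0,0,0],[0,0,0,0,0,0],[0,0,0,0,0,0],[0,0,-0.3,0,0,0],[0,0,-0.8,0,0,0],[0,0,-0.9,0,0,0],[0,0,-0.6,0,0,0],[0,0,0,0,0,0]]
  ],
  "grip": 0
}}

```text
clock: 30.25
eef_pos: [0.6817, 0.1726, 0.2027]
tool_rot: [-0.0, 1.0, 0.001, 0.004]
ft_force: [-0.0, -0.4, 0.6]
grip_width: 0.0857
```

{"fn": "send_rows", "kwargs": {
  "increments": [
    [[0.4,0.5,0,0,0,0],[0.7,0.8,0,0,0,0],[0.7,0.8,0,0,0,0],[0.7,0.8,0,0,0,0],[0.7,0.8,0,0,0,0],[0.5,0.6,0,0,0,0],[0,0,0,0,0,0],[0,0,0,0,0,0]]
  ]
}}

```text
clock: 31.25
eef_pos: [0.4944, 0.3866, 0.1968]
tool_rot: [-0.0, 1.0, -0.001, -0.0]
ft_force: [-0.6, 0.5, 0.5]
grip_width: 0.0855
```

```bash
python3 look.py d1 wrist,scene,side;python3 - <<'E'
from h import *
P=clouds(['scene_d1.npz','side_d1.npz']);print('green',side_fit(P,(.679,.172),.023,.03,.13))
print('white',side_fit(P,(.49,.391),.023,.03,.118));print('tub',side_fit(P,(.653,.056),.03,.03,.075,.045))
E
```

```text
t 31.25 p [0.4944 0.3866 0.1968] x [-1.    -0.     0.001] y [-0.     1.    -0.001] w 0.0855 F [-0.6  0.5  0.5] q6 0.66
green [([0.6794, 0.173], np.float64(0.0009), 888), ([0.6809, 0.1723], np.float64(0.0012), 432), ([0.6798, 0.1728], np.float64(0.0011), 1320)]
white [([0.4897, 0.3918], np.float64(0.0009), 848), ([0.491, 0.3908], np.float64(0.0013), 381), ([0.49, 0.3915], np.float64(0.0011), 1229)]
tub [([0.6525, 0.0557], np.float64(0.0011), 456), ([0.6539, 0.0547], np.float64(0.0012), 268), ([0.653, 0.0554], np.float64(0.0012), 724)]
```

View pics/wrist_d1.png

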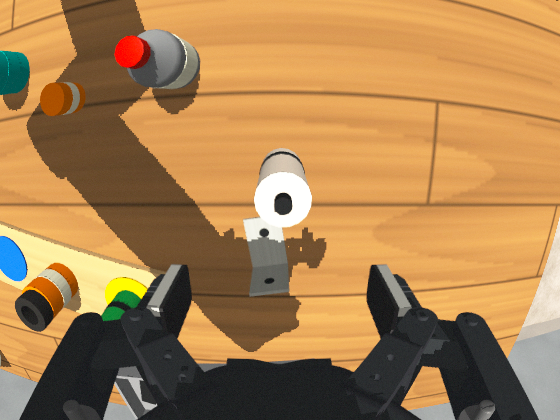

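View pics/scene_d1.png

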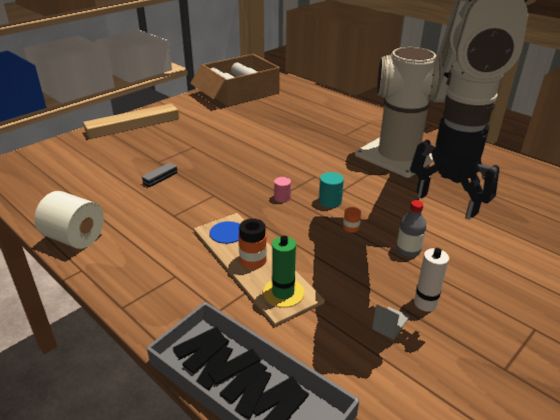

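Green stands within 1 mm of the pad centre. White is at (0.490, 0.3915). The bracket's foot is nearby, but its 64 mm height stays below the finger tips at the grasp height.

{"fn": "send_rows", "kwargs": {
  "increments": [
    [[0.09,0.1,0,0,0,0],[0,0,0.5,0,0,0],[0,0,0.8,0,0,0],[0,0,0.8,0,0,0],[0,0,0.5,0,0,0],[0,0,0.2,0,0,0],[0,0,0.08,0,0,0],[0,0,0,0,0,0]]
  ]
}}

```text
clock: 32.4
eef_pos: [0.4907, 0.3925, 0.0544]
tool_rot: [0.0, 1.0, 0.001, 0.001]
ft_force: [-0.4, -0.2, -0.1]
grip_width: 0.0855
```

{"fn": "send_rows", "kwargs": {
  "increments": [
    [[0,0,0,0,0,0],[0,0,0,0,0,0]]
  ]
}}

```text
clock: 32.65
eef_pos: [0.4905, 0.3924, 0.0544]
tool_rot: [0.0, 1.0, 0.001, 0.001]
ft_force: [-0.0, -0.2, -0.6]
grip_width: 0.0853
```

{"fn": "send_rows", "kwargs": {
  "increments": [
    [[0,0,0,0,0,0],[0,0,0,0,0,0],[0,0,0,0,0,0],[0,0,0,0,0,0],[0,0,0,0,0,0],[0,0,0,0,0,0]]
  ],
  "grip": 1
}}

```text
clock: 33.4
eef_pos: [0.4902, 0.3918, 0.0537]
tool_rot: [0.0, 1.0, -0.0, 0.0]
ft_force: [-1.0, -1.8, 6.0]
grip_width: 0.0447
```

{"fn": "send_rows", "kwargs": {
  "increments": [
    [[0,0,-0.2,0,0,0],[0,0,-0.6,0,0,0],[0,0,-0.8,0,0,0],[0,0,-0.8,0,0,0],[0,0,-0.6,0,0,0],[0,0,0,0,0,0],[0,0,0,0,0,0]]
  ]
}}

```text
clock: 34.28
eef_pos: [0.4893, 0.3917, 0.2017]
tool_rot: [-0.0, 1.0, -0.001, -0.001]
ft_force: [-0.2, -0.1, -2.1]
grip_width: 0.0451
```

```bash
python3 look.py d2 scene,side;python3 - <<'E'
from h import *
P=clouds(['scene_d2.npz','side_d2.npz']);print('white',side_fit(P,(.49,.391),.023,.16,.20))
for p in P:
    q=p[(np.hypot(p[:,0]-.49,p[:,1]-.391)<.027)&(p[:,2]>.09)];print(np.percentile(q[:,2],[.5,2,5]))
E
```

```text
t 34.27 p [0.4893 0.3917 0.2017] x [-1.    -0.     0.002] y [-0.     1.    -0.001] w 0.0451 F [-0.2 -0.1 -2.1] q6 0.67
white [([0.4892, 0.3925], np.float64(0.0009), 467), ([0.4899, 0.3912], np.float64(0.0012), 205), ([0.4893, 0.3921], np.float64(0.0011), 672)]
[0.15108839 0.15480079 0.16198838]
[0.1508848  0.15345264 0.15829185]
```

View pics/scene_d2.png

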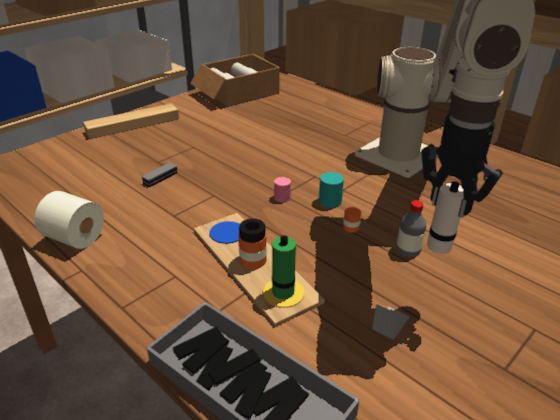

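White is held upright with its underside at about 0.149 m. The straight path to the blue pad clears green by about 120 mm and passes above the tub.

{"fn": "send_rows", "kwargs": {
  "increments": [
    [[-0.15,-0.45,0,0,0,0],[-0.3,-0.95,0,0,0,0],[-0.3,-0.95,0,0,0,0],[-0.3,-0.95,0,0,0,0],[-0.3,-0.95,0,0,0,0],[-0.3,-0.95,0,0,0,0],[-0.3,-0.95,0,0,0,0],[-0.3,-0.95,0,0,0,0]]
  ]
}}

```text
clock: 35.38
eef_pos: [0.6021, 0.034, 0.2025]
tool_rot: [0.001, 1.0, -0.0, -0.001]
ft_force: [1.1, 0.7, -1.8]
grip_width: 0.045
```

{"fn": "send_rows", "kwargs": {
  "increments": [
    [[-0.25,-0.9,0,0,0,0],[-0.15,-0.6,0,0,0,0],[-0.1,-0.4,0,0,0,0],[0,0,0,0,0,0],[0,0,0,0,0,0],[0,0,0,0,0,0]]
  ]
}}

```text
clock: 36.12
eef_pos: [0.6273, -0.0566, 0.2035]
tool_rot: [-0.001, 1.0, 0.0, -0.0]
ft_force: [0.3, 0.1, -1.5]
grip_width: 0.045
```

```bash
python3 look.py d3 scene,side;python3 - <<'E'
from h import *
P=clouds(['scene_d3.npz','side_d3.npz']);print('white',side_fit(P,(.627,-.061),.023,.16,.20))
for p in P:
    q=p[(np.hypot(p[:,0]-.627,p[:,1]+.061)<.027)&(p[:,2]>.09)];print(np.percentile(q[:,2],[.5,2,5]))
E
```

```text
t 36.12 p [ 0.6273 -0.0566  0.2035] x [-1.    -0.002  0.   ] y [-0.002  1.     0.   ] w 0.045 F [ 0.3  0.1 -1.5] q6 -0.09
white [([0.6266, -0.0559], np.float64(0.0012), 345), ([0.628, -0.0574], np.float64(0.001), 263), ([0.6273, -0.0565], np.float64(0.0013), 608)]
[0.15206101 0.15604019 0.1621501 ]
[0.15313668 0.15678449 0.16398179]
```

View pics/side_d3.png

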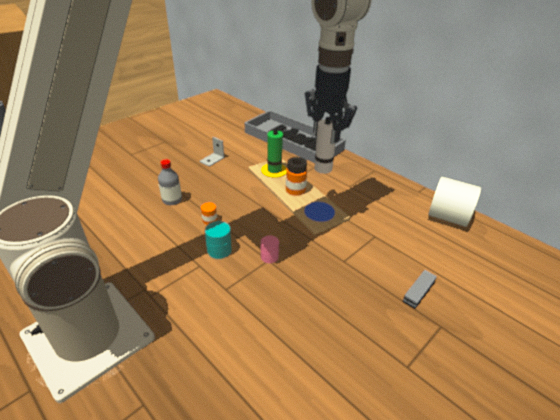

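White is at (0.627, −0.0565), so it needs about 4.5 mm more in −y. Then I'll lower it.

{"fn": "send_rows", "kwargs": {
  "increments": [
    [[0,-0.09,0.3,0,0,0],[0,0,0.7,0,0,0],[0,0,0.7,0,0,0],[0,0,0.5,0,0,0],[0,0,0.2,0,0,0],[0,0,0.1,0,0,0],[0,0,0,0,0,0],[0,0,0,0,0,0]]
  ]
}}

```text
clock: 37.22
eef_pos: [0.6284, -0.0626, 0.0797]
tool_rot: [-0.0, 1.0, -0.0, 0.001]
ft_force: [-0.5, -0.9, -1.4]
grip_width: 0.0449
```

{"fn": "send_rows", "kwargs": {
  "increments": [
    [[0,0,0,0,0,0],[0,0,0,0,0,0]]
  ]
}}

```text
clock: 37.48
eef_pos: [0.6278, -0.0625, 0.0789]
tool_rot: [-0.0, 1.0, -0.0, 0.0]
ft_force: [0.2, 0.1, -1.5]
grip_width: 0.0447
```

{"fn": "send_rows", "kwargs": {
  "increments": [
    [[0.02,0.02,0.12,0,0,0],[0,0,0,0,0,0],[0,0,0,0,0,0]]
  ]
}}

```text
clock: 37.85
eef_pos: [0.6263, -0.0615, 0.0722]
tool_rot: [-0.0, 1.0, 0.0, -0.0]
ft_force: [0.1, -1.1, -1.0]
grip_width: 0.0451
```

{"fn": "send_rows", "kwargs": {
  "increments": [
    [[0,0,0.08,0,0,0],[0,0,0,0,0,0],[0,0,0,0,0,0]]
  ]
}}

```text
clock: 38.22
eef_pos: [0.6269, -0.0616, 0.0688]
tool_rot: [0.0, 1.0, -0.0, 0.0]
ft_force: [-0.7, 0.1, 1.3]
grip_width: 0.0449
```

{"fn": "send_rows", "kwargs": {
  "increments": [
    [[0,0,0.02,0,0,0],[0,0,0,0,0,0],[0,0,0,0,0,0]]
  ]
}}

```text
clock: 38.6
eef_pos: [0.6272, -0.0616, 0.0687]
tool_rot: [0.0, 1.0, -0.0, 0.001]
ft_force: [0.0, 0.0, 4.8]
grip_width: 0.0449
```

{"fn": "send_rows", "kwargs": {
  "increments": [
    [[0,0,0,0,0,0],[0,0,0,0,0,0],[0,0,0,0,0,0],[0,0,-0.3,0,0,0],[0,0,-0.8,0,0,0],[0,0,-0.9,0,0,0],[0,0,-0.7,0,0,0],[0,0,0,0,0,0]]
  ],
  "grip": 0
}}

```text
clock: 39.6
eef_pos: [0.629, -0.0617, 0.2078]
tool_rot: [0.0, 1.0, -0.0, 0.005]
ft_force: [0.5, 0.0, -0.1]
grip_width: 0.0855
```

{"fn": "send_rows", "kwargs": {
  "increments": [
    [[0.8,-0.4,0,0,0,0],[0.9,-0.4,0,0,0,0],[0.8,-0.4,0,0,0,0],[0.8,-0.3,0,0,0,0],[0,0,0,0,0,0],[0,0,0,0,0,0]]
  ]
}}

```text
clock: 40.35
eef_pos: [0.4619, -0.1365, 0.2025]
tool_rot: [0.0, 1.0, 0.0, 0.0]
ft_force: [-0.4, 0.4, 0.4]
grip_width: 0.0851
```

```bash
python3 look.py e1 wrist,scene,side;python3 - <<'E'
from h import *
P=clouds(['scene_e1.npz','side_e1.npz']);P0=clouds(['scene0.npz','side0.npz'])
for z in ((.03,.07),(.08,.13)):
    print('green',z,side_fit(P,(.679,.172),.023,*z));print('white',z,side_fit(P,(.627,-.061),.023,*z))
print('tub',side_fit(P,(.653,.056),.03,.03,.075,.045));print('bottle',side_fit(P0,(.38,.285),.028,.02,.08)[-1],side_fit(P,(.38,.285),.028,.02,.08)[-1])
for n,xy,z in (('tape',(.653,.056),.1),('green',(.679,.172),.145),('white',(.627,-.061),.145)):
    for p in P:
        q=p[(np.hypot(p[:,0]-xy[0],p[:,1]-xy[1])<.032)&(p[:,2]>.08)&(p[:,2]<.17)];print(n,np.percentile(q[:,2],[80,95,99]).round(4))
def box(P,b):
    q=np.vstack(P);q=q[(q[:,0]>b[0])&(q[:,0]<b[1])&(q[:,1]>b[2])&(q[:,1]<b[3])&(q[:,2]>.014)&(q[:,2]<.08)];return q.mean(0).round(4),len(q)
print('spacers',box(P0,(.528,.66,-.45,-.33)),box(P,(.528,.66,-.45,-.33)));print('bracket',box(P0,(.55,.68,.32,.45)),box(P,(.55,.68,.32,.45)))
a=dict(np.load('scene_e1.npz'));b=dict(np.load('side_e1.npz'))
cv2.imwrite('pics/e1.png',cv2.resize(np.hstack([a['color'][180:320,195:325,::-1],b['color'][100:240,235:365,::-1]]),None,fx=3,fy=3,interpolation=0))
E
```

```text
t 40.35 p [ 0.4619 -0.1365  0.2025] x [-1.     0.    -0.001] y [0. 1. 0.] w 0.0851 F [-0.4  0.4  0.4] q6 -0.29
green (0.03, 0.07) [([0.6794, 0.1731], np.float64(0.001), 345), ([0.6806, 0.1723], np.float64(0.0013), 166), ([0.6797, 0.1729], np.float64(0.0011), 511)]
white (0.03, 0.07) [([0.6263, -0.0616], np.float64(0.0011), 283), ([0.6279, -0.0628], np.float64(0.001), 203), ([0.627, -0.0621], np.float64(0.0012), 486)]
green (0.08, 0.13) [([0.6791, 0.1729], np.float64(0.0008), 459), ([0.6808, 0.172], np.float64(0.0014), 184), ([0.6795, 0.1727], np.float64(0.0011), 643)]
white (0.08, 0.13) [([0.6261, -0.0617], np.float64(0.0012), 375), ([0.6281, -0.0626], np.float64(0.001), 234), ([0.6269, -0.0621], np.float64(0.0012), 609)]
tub [([0.6525, 0.0556], np.float64(0.001), 449), ([0.6539, 0.0548], np.float64(0.001), 268), ([0.653, 0.0554], np.float64(0.0011), 717)]
bottle ([0.3679, 0.2729], np.float64(0.0012), 943) ([0.368, 0.2728], np.float64(0.0012), 939)
tape [0.1094 0.111  0.1121]
tape [0.1083 0.1099 0.1113]
green [0.1417 0.1505 0.1563]
green [0.1402 0.1498 0.1555]
white [0.1416 0.1505 0.1563]
white [0.1286 0.1411 0.1422]
spacers (array([ 0.5811, -0.393 ,  0.0237]), 864) (array([ 0.581 , -0.3931,  0.0237]), 860)
bracket (array([0.6187, 0.3774, 0.0419]), 673) (array([0.6186, 0.3775, 0.042 ]), 664)
```

View pics/e1.png

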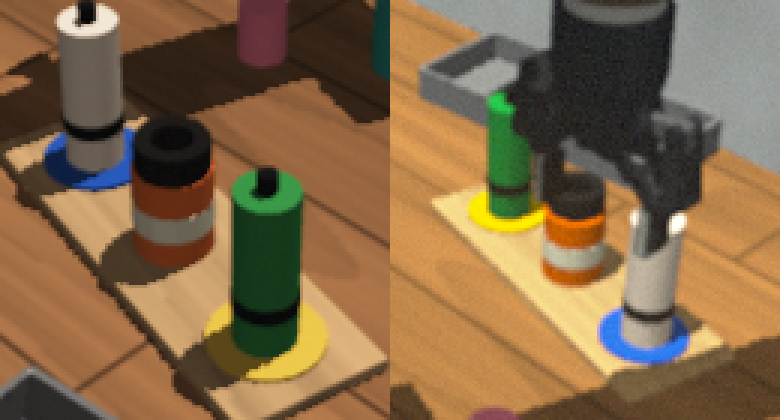

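View pics/wrist_e1.png

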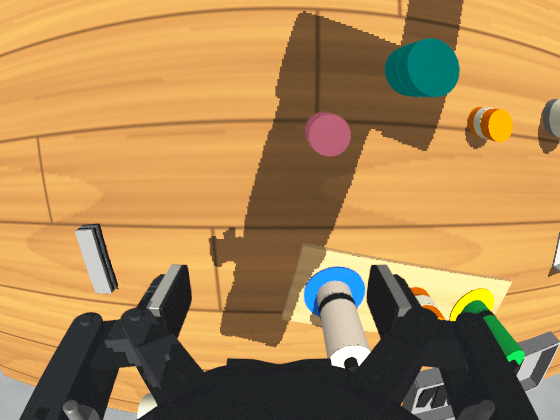

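All checks agree: the tape sits level on the tub, and the bottle, spacers and bracket have not moved measurably. The gripper is clear of everything, so I'm handing in.

```bash
python3 -c "
from workcell import *
print(job_done())"
```

```text
the job is handed in; nothing more can be done
None
```

I set out the kit and handed it in about 40 s into the 99 s allowed. No verdict was reported, so the results below are from my own last checks.

| Item | Final position | Distance from target |
|---|---|---|
| Green cartridge on the yellow pad | (0.680, 0.173) | about 1 mm, upright |
| White cartridge on the blue pad | (0.627, −0.062) | about 1 mm, upright |
| Tub on the board midpoint | (0.653, 0.055) | about 1 mm |
| Tape on the tub | top at about 0.109 m (expected 0.108) | about 3 mm or less, flat |

- **Bystanders:** the bottle, bracket and spacers showed no measurable shift (about 0.1 mm).
- **Finger height disagreed with the text:** the fingertips measured about 36 mm farther back than stated. Because of that, the first tape grasp closed on air above the roll, and the tub had been gripped near its rim. I corrected the heights, and the tape and both cartridges were then picked up on the first try.
- **Weaker measurement:** fitting a circle to the tape's depth points was poor (about 5 mm residual). I judged its centring mainly by eye from the tape and tub edges in the scene and side views.
- **Partial occlusion:** in the last side picture the gripper hid part of the white cartridge. The scene and wrist views confirmed that it was standing.

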